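# Stand a ballasted float heavy end down for painting

## Task

Get the metal float ready for painting: set the round dish, open side up, centred on the pedestal, then pick the float out of its cradle by the middle and hold it level above the cradle for a second to feel which end is the heavy one (the two ends look the same). Stand the float upright in the dish on its heavy end - it stands only that way up, so do not let it topple there - let go, and finally put the grey masking cap over its upper end, knob up, and leave everything standing still. Leave the tape roll, the hex key and the spanner where they lie.

Things in the scene. Friction and masses are not known exactly. Their poses are not given: they have to be found in the camera images.
- pedestal_top (a point): centre of the flat round top (diameter 116 mm) of the fixed dark steel pedestal, 50 mm above the worktop
- dish_mid (a point): loose round steel dish, flat floor, open at the top: outer diameter 104 mm, wall 8 mm thick all round, 28 mm high, floor 6 mm thick, 0.16 kg, open side up on the worktop. The point is on its axis half-way up (14 mm above its underside); z is the axis, up. It can be pinched by its wall from above, anywhere round the rim
- float_mid (a point): loose aluminium float: round barrel 150 mm long, 54 mm in diameter, both ends alike, shallow domes 12 mm high. The point is its centre; x runs along it. Ballast hidden in one end (random at each start, x does not tell which) puts the centre of mass 40 mm off the middle; 0.44 kg in all. On its heavy end it rights itself if let go leaning under 25 degrees, and rests within 5; on the light end it falls
- cradle: fixed plywood cradle: board 170 x 80 x 8 mm with two V chocks 112 mm apart in which the float lies level at the start, its axis 52 mm above the worktop; chocks up to 55 mm high, 8 mm thick; 100 mm between them is open for the fingers. Origin: centre of the underside; x along the float
- cap_knob (a point): loose grey plastic masking cap, an inverted cup standing open side down: outer diameter 72 mm, bore 66 mm, skirt 33 mm high, 29 mm deep inside, 0.05 kg, with a knob on top 26 mm in diameter and 24 mm high. The point is the knob's centre, 53 mm above the cap's lower rim; z is the axis, up. Inside, a collar of 28 mm bore sits on the float's dome: seated, the knob's centre is 26 mm above the float's upper tip
- kraft_roll: bystander: a light brown roll of tape lying flat, 152 mm across, 24 mm high; origin at the centre of its underside
- hex_key: bystander: a bent hex key lying flat, 93 mm long; origin at the centre of its underside
- spanner: bystander: an open-ended spanner lying flat, 183 mm long; origin at the centre of its underside
Not all that is in view belongs to the job. What is shaped like the part that bears dish_mid but blue or pink is not meant.

How it is judged (in metres and radians):
On the way, in this order (a step that is already met when the one before it is completed fails the run):
1. the dish stands centred on the pedestal and is let go (horizontal distance between dish_mid and pedestal_top below 0.012 m and height (world z) of dish_mid between 0.058 and 0.07 m and angle between dish_mid's own z axis and vertical below 0.06 rad and contact force between the fingers and dish below 0.1 N), for 0.2 s.
2. the float is held by the middle, lifted and level, still over its cradle (contact force between the fingers and float above 1 N and height (world z) of float_mid above 0.09 m and angle between float_mid's own x axis and vertical between 1.27 and 1.87 rad and distance between the grasp point and float_mid below 0.035 m and horizontal distance between float_mid and cradle below 0.1 m), for 0.4 s.
3. the float stands upright by itself in the dish on the pedestal, let go (horizontal distance between dish_mid and pedestal_top below 0.012 m and height (world z) of dish_mid between 0.058 and 0.07 m and angle between dish_mid's own z axis and vertical below 0.06 rad and (angle between float_mid's own x axis and vertical below 0.2 rad or angle between float_mid's own x axis and vertical above 2.9416 rad) and horizontal distance between float_mid and dish_mid below 0.03 m and height (world z) of float_mid between 0.12 and 0.14 m and contact force between the fingers and float below 0.1 N), for 0.8 s.
At the end, for the whole second after the job is handed in: Dish flat on the pedestal, centred within 12 mm; float standing in it, within 11 degrees of upright and 30 mm of the dish centre; cap over its upper end, knob up, within 26 mm of the float centre and 17 degrees of upright; all released and still (all of step 3 and horizontal distance between cap_knob and float_mid below 0.026 m and height (world z) of cap_knob between 0.222 and 0.242 m and angle between cap_knob's own z axis and vertical below 0.3 rad and contact force between the fingers and dish below 0.1 N and contact force between the fingers and cap below 0.1 N and linear speed of each of dish, float, cap below 0.03 m/s and angular speed of each of dish, float, cap below 0.3 rad/s); the robot touches nothing.
It fails at once if the float lies toppled on or beside the pedestal, let go (contact force between the fingers and float below 0.1 N and height (world z) of dish_mid above 0.03 m and horizontal distance between float_mid and pedestal_top below 0.12 m and angle between float_mid's own x axis and vertical between 1 and 2.14 rad).
It fails at once if the tape roll, the hex key or the spanner are pushed more than 30 mm (distance of any of kraft_roll, hex_key, spanner from where it was at the start of the episode above 0.03 m).
It also fails if it takes over 69 s, if anything falls off the work surface, if the arm or the gripper's body presses on something with over 40 N, if the wrist force passes 120 N, or if a joint passes its speed limit or range.

## Robot

A 7-joint arm with a two-finger parallel gripper is mounted at the origin on a cart in front of the work surface, level with it; the furniture and walls round the work are solid. World frame = base frame: x ahead of the robot, y to its left, z up, the work surface at z = 0. Lengths are in mm, angles in rad, forces in N, time in s.
With the tool pointing down it reaches from about 400 to 875 mm from the base axis. Payload 4.4 kg.
Tool frame: the origin (TCP) lies on the centre line of the jaws, within the pads' length; the fingertips stand 11 mm ahead of it and the grasp point (between the pads) lies 8 mm behind it (ctrl.tips_ahead is the distance from the TCP to the fingertips, in mm); z points along the fingers, y is the line along which they close (so a half turn about z gives the same grasp; the last joint's range is limited). The gripper opens to 85 mm and grips with 20 to 120 N. Pads are 22 mm wide; open, the fingers measure 114 mm over their backs; the gripper's body (76 mm by 85 mm) begins 54 mm behind the grasp point. The pads swing forward as they close: fully open they stand 13 mm farther back than shut.
Start: joints at [1.143, 0.628, 0.038, 1.517, -0.027, 0.996, -0.02], TCP at [230.101, -607.924, 222.213] pointing down, gripper open.
Joint ranges: [-3.06, 3.06], [-0.37, 2.12], [-1.25, 1.32], [0.18, 2.47], [-1.1, 4.24], [0.23, 1.98], [-2.94, 2.94]. Speed limits (rad/s): [2.57, 2.57, 3.14, 3.14, 3.14, 3.14, 3.14].

## Interface

Orientations are given as [roll, pitch, yaw] about the fixed x, y, z axes, in that order (R = Rz(yaw) Ry(pitch) Rx(roll)).
In Python, from cell import ctrl, eyes, job gives the robot as it stands. The module is installed in compiled form; this text tells all that it offers.
- The arm moves only by the tool carry_out, never from a script. Its argument "moves" is a list of rows, each an object of numbers: "tx", "ty", "tz": the shift along the tool's x, y, z as a fraction of full scale; "twist": the turn about the tool's z as a fraction of full scale; "fingers": the opening, from 0 (shut) to 1 (fully open). In form: [{"tx": .., "ty": .., "tz": .., "twist": .., "fingers": ..}, ...]. A call has 1 to 12 rows; each row shifts and turns the commanded pose from where the row before left it, along the tool's axes as they then stand; what a row does not reach is not made up. Full scale, the value 1, is 0.3 m for a shift and pi rad for a turn. A row lasts 1/8 s, in which the tool goes at most 62.5 mm and 10.7 degrees, less where a joint would pass 70% of its speed; a pose out of reach is approached as far as the arm can. A call with a number of a shift or a turn outside -1 to 1 is refused whole. A call with a gripper value outside its range is refused whole. The fingers move at their own pace and stop on an object; the grip force is fixed at half the most. Time passes only in rows, so rows that do not move let the fingers close. It gives the time, the measured TCP pose, the force, the opening and the grip force at its end, in the units of the state.
- ctrl.read_state(): the state, without advancing time (a new reading comes with each control period).
- eyes.get_image(name): name is "side" or "top"; returns a dict with "color" (400x640x3 uint8, blue, green, red), "fovy" (degrees; the focal length in pixels is half the picture's height over the tangent of half this angle, whatever the lens; pixels are square), "cx", "cy" (the principal point, pixels), "world_from_camera" (4x4, takes a point from camera to world coordinates). Camera axes: x right, y up, looking along -z (the intrinsics and any distortion apply to the point x, -y, -z); pixel columns grow to the right and rows downward; lengths in mm; the calibration is good to about 2 mm. A picture is of the moment at which its call begins. There is no depth.
- job.finish_job(): hands the job in; it is judged then, once.
The state is a dict: "clock": time; "qpos": joint angles; "qd": joint speeds; "tau": joint torques, N m; "eef_pos": TCP position; "tool_rot": TCP orientation; "force": force on the tool from outside, world axes, zero at the start; "torque": the same for the moment, N m; "width": finger opening in mm; "gripper_force": force on a finger pad.
Only numpy, scipy, OpenCV 4.12 (cv2) and the standard library are available. Lean on these libraries where they do the work, as an engineer would, in place of code of your own. Each camera call takes 0.05 s, during which the arm holds its last target. There are 200 camera calls.

## Working session

There is one attempt and no reset: what is moved stays moved. The work goes in short steps, Python scripts to look and compute and a tool call to move; the robot and the scene stay as the last step left them, time stands still between calls to the robot, and variables do not carry over. Pictures are saved under pics/ and viewed, at most 10 in all, crops included, and the job is handed in when it is done.

Besides the shell and the picture viewer there is one more tool, called after "Call:" by a JSON object that holds its "name" and its "arguments". carry_out: Moves the arm, as the interface text tells. Its arguments: {"type":"object","properties":{"moves":{"type":"array","items":{"type":"object","properties":{"tx":{"type":"number","minimum":-1,"maximum":1},"ty":{"type":"number","minimum":-1,"maximum":1},"tz":{"type":"number","minimum":-1,"maximum":1},"twist":{"type":"number","minimum":-1,"maximum":1},"fingers":{"type":"number"}}}}},"required":["moves"]}

```bash
mkdir -p pics; python3 - <<'E'
from cell import ctrl, eyes, job
import cv2, numpy as np
for n in("side","top"):
    d=eyes.get_image(n); cv2.imwrite(f"pics/{n}0.png",d["color"])
    print(n,d["fovy"],d["cx"],d["cy"],[k for k in d]); print(np.round(d["world_from_camera"],3).tolist())
s=ctrl.read_state(); print({k:np.round(v,3).tolist() for k,v in s.items()}); print(ctrl.tips_ahead)
E
```

```text
side 48.35424506214099 321.35549712224224 199.20382549000826 ['color', 'fovy', 'cx', 'cy', 'world_from_camera']
[[-0.92, 0.192, -0.343, 147.679], [-0.393, -0.438, 0.809, 900.553], [0.005, 0.878, 0.478, 605.843], [0.0, 0.0, 0.0, 1.0]]
top 51.44770146360385 322.62529978856395 198.89035854787232 ['color', 'fovy', 'cx', 'cy', 'world_from_camera']
[[0.005, 0.994, -0.112, 406.946], [-1.0, 0.009, 0.027, 19.957], [0.028, 0.112, 0.993, 1287.481], [0.0, 0.0, 0.0, 1.0]]
{'clock': 0.1, 'qpos': [1.143, 0.629, 0.038, 1.518, -0.027, 0.996, -0.02], 'qd': [0.0, -0.002, -0.0, -0.002, -0.0, -0.0, 0.001], 'tau': [0.003, -56.454, 1.231, -19.397, 0.011, 0.006, -0.0], 'eef_pos': [229.895, -607.388, 221.372], 'tool_rot': [-3.14, -0.0, 0.362], 'force': [-0.251, -0.883, 0.56], 'torque': [-0.014, -0.017, -0.018], 'gripper_force': 0.0, 'width': 84.943}
11.0
```

View pics/side0.png

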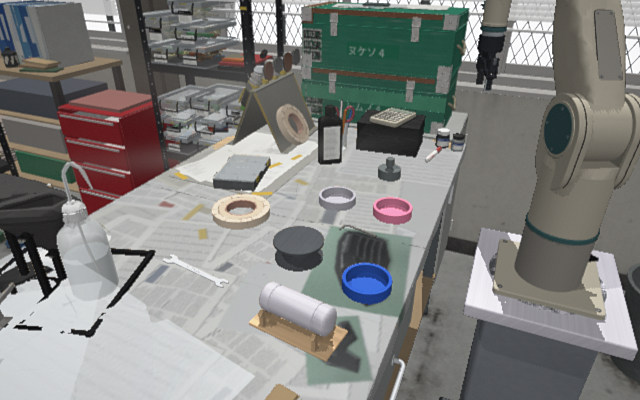

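View pics/top0.png

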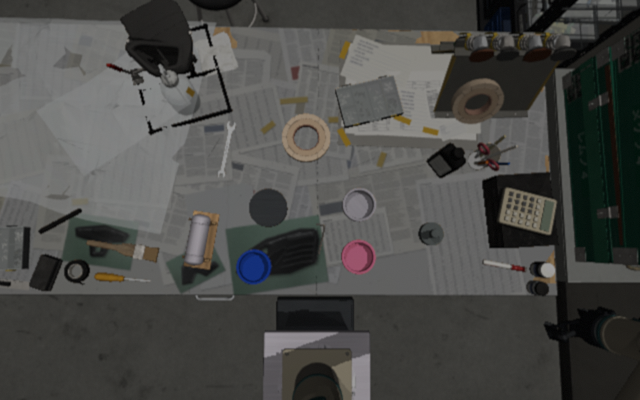

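The side view shows the dish at (337,197), pedestal (299,243), cap (389,168) and float (297,310). In the top view they are at (359,205), (268,208), (431,233) and (201,240). Next I'll measure them with masks.

```bash
cat > h.py <<'E'
from cell import ctrl, eyes, job
import cv2, numpy as np
def grab(n,save=None):
    d=eyes.get_image(n)
    if save: cv2.imwrite(f"pics/{save}.png",d["color"])
    return d
def ray(d,u,v):
    f=200/np.tan(np.radians(d["fovy"])/2); M=np.array(d["world_from_camera"])
    r=M[:3,:3]@np.array([(u-d["cx"])/f,-(v-d["cy"])/f,-1]); return M[:3,3],r/np.linalg.norm(r)
def onplane(d,p,z):
    o,r=ray(d,*p); return o+r*(z-o[2])/r[2]
def tri(da,pa,db,pb):
    (o1,r1),(o2,r2)=ray(da,*pa),ray(db,*pb)
    A=np.stack([r1,-r2],1); t=np.linalg.lstsq(A,o2-o1,rcond=None)[0]
    a,b=o1+t[0]*r1,o2+t[1]*r2; return (a+b)/2,np.linalg.norm(a-b)
def proj(d,P):
    f=200/np.tan(np.radians(d["fovy"])/2); c=np.linalg.inv(d["world_from_camera"])@np.append(P,1)
    return np.array([d["cx"]-f*c[0]/c[2],d["cy"]+f*c[1]/c[2]])
E
python3 - <<'E'
from h import *
T=grab("top");S=grab("side")
for n,d,pts in(("T",T,[(359,190),(359,218),(359,205),(268,208),(268,193),(431,233),(431,228),(431,243),(201,240),(195,240),(215,240),(184,240),(390,205)]),("S",S,[(337,190),(337,204),(299,240),(390,172),(389,160),(297,310),(297,300),(300,325),(345,240)])):
    print(n,[(p,d["color"][p[1],p[0]].tolist()) for p in pts])
B=[]
for d,(x,y,w,h) in((T,(150,180,310,110)),(S,(220,140,220,225))):
    s=600/w if w>300 else 280/h
    B.append(cv2.resize(d["color"][y:y+h,x:x+w],None,fx=s,fy=s,interpolation=cv2.INTER_CUBIC))
c=np.zeros((B[0].shape[0]+B[1].shape[0],600,3),np.uint8); c[:B[0].shape[0],:B[0].shape[1]]=B[0]; c[B[0].shape[0]:,:B[1].shape[1]]=B[1]
cv2.imwrite("pics/crop.png",cv2.convertScaleAbs(c,alpha=1.3)); 
E
```

```text
T [((359, 190), [77, 73, 76]), ((359, 218), [114, 110, 112]), ((359, 205), [129, 125, 128]), ((268, 208), [45, 45, 42]), ((268, 193), [46, 44, 42]), ((431, 233), [45, 45, 43]), ((431, 228), [68, 68, 65]), ((431, 243), [68, 69, 65]), ((201, 240), [131, 126, 131]), ((195, 240), [146, 141, 146]), ((215, 240), [91, 95, 100]), ((184, 240), [106, 108, 109]), ((390, 205), [89, 91, 92])]
S [((337, 190), [136, 130, 132]), ((337, 204), [126, 121, 122]), ((299, 240), [104, 100, 95]), ((390, 172), [76, 77, 74]), ((389, 160), [93, 94, 89]), ((297, 310), [187, 179, 183]), ((297, 300), [235, 230, 232]), ((300, 325), [121, 118, 121]), ((345, 240), [103, 102, 100])]
```

View pics/crop.png

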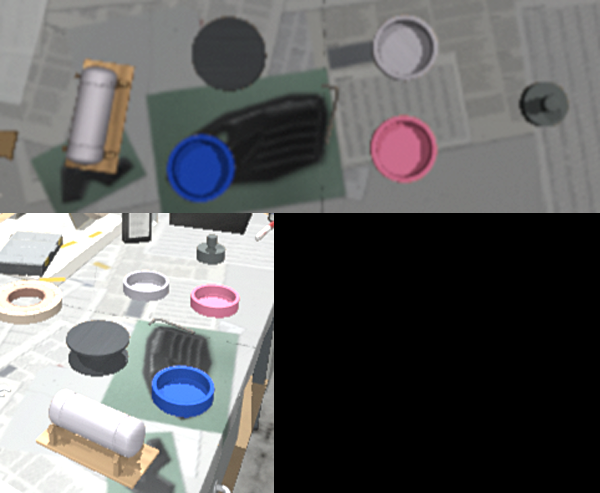

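The crop shows clear outlines: the dish and float are lilac-grey, the pedestal and cap are dark. Now masks and ellipse fits.

```bash
cat > m.py <<'E'
from h import *
def blob(mask,roi):
    x,y,w,h=roi; m=np.zeros_like(mask,np.uint8); m[y:y+h,x:x+w]=mask[y:y+h,x:x+w]*255
    c,_=cv2.findContours(m,cv2.RETR_EXTERNAL,cv2.CHAIN_APPROX_NONE)
    c=cv2.convexHull(max(c,key=cv2.contourArea)); return c
def lilac(d): 
    a=cv2.GaussianBlur(d["color"],(3,3),0).astype(int); b,g,r=a[...,0],a[...,1],a[...,2]
    return ((b-g>=2)&(r-g>=1)&(abs(b-r)<8))
def dark(d,t): return cv2.GaussianBlur(d["color"],(3,3),0).max(2)<t
E
python3 - <<'E'
from m import *
T=grab("top");S=grab("side")
def rep(n,c,d,z):
    e=cv2.fitEllipse(c); r=cv2.minAreaRect(c); print(n,np.round(e[0],1),np.round(e[1],1),round(e[2]),"box",np.round(r[0],1),np.round(r[1],1),round(r[2],1),"bb",cv2.boundingRect(c),"world",np.round(onplane(d,e[0],z),1),np.round(onplane(d,r[0],z),1))
    return e
rep("dishT",blob(lilac(T),(335,180,50,50)),T,28)
rep("pedT",blob(dark(T,60),(240,182,52,50)),T,50)
rep("capT",blob(dark(T,80),(412,215,40,40)),T,33)
rep("knobT",blob(dark(T,52),(412,215,40,40)),T,65)
rep("floatT",blob(lilac(T),(175,200,50,75)),T,52)
rep("dishS",blob(lilac(S),(312,178,50,36)),S,14)
rep("pedS",blob(dark(S,125),(265,220,65,52)),S,50)
rep("capS",blob(dark(S,125),(372,150,36,36)),S,33)
rep("floatS",blob(lilac(S),(245,275,105,70)),S,52)
ms=np.hstack([np.uint8(lilac(T)[180:290,150:460])*255,np.uint8(dark(T,60)|0)[180:290,150:460]*255])
s2=np.hstack([np.uint8(lilac(S)[140:365,220:440])*255,np.uint8(dark(S,125)[140:365,220:440])*255])
o=np.zeros((335,620),np.uint8);o[:110]=ms;o[110:,:440]=s2;cv2.imwrite("pics/ms.png",o)
E
```

```text
dishT [358.7 204.4] [32.7 33.8] 55 box [358.5 205. ] [32. 33.] 90.0 bb (342, 189, 34, 33) world [ 533.  -124.6   28. ] [ 531.2 -124.1   28. ]
pedT [267.9 207.8] [36.7 37.7] 158 box [268.3 207.8] [36.8 36.1] 45.0 bb (250, 189, 37, 38) world [518.5 149.5  50. ] [518.6 148.4  50. ]
capT [429.9 233.5] [23.1 25.6] 97 box [429.5 233.5] [21. 25.] 90.0 bb (417, 223, 26, 22) world [ 445.4 -340.6   33. ] [ 445.5 -339.3   33. ]
knobT [425.6 233.8] [14.8 17.7] 168 box [425.3 235.1] [15.6 14.5] 21.8 bb (418, 226, 16, 17) world [ 443.7 -318.4   65. ] [ 439.6 -317.7   65. ]
floatT [196.8 239.2] [22.1 55.4] 10 box [196.5 239.3] [17.4 48.5] 10.0 bb (185, 216, 24, 48) world [423.8 355.5  52. ] [423.6 356.5  52. ]
dishS [336.9 197.8] [24.9 38.7] 93 box [336.8 198.2] [36.4 23.5] 4.8 bb (319, 186, 37, 25) world [ 535.3 -126.5   14. ] [ 534.8 -124.4   14. ]
pedS [298.4 248.3] [45.7 55.3] 89 box [298. 248.] [44. 50.] 90.0 bb (273, 226, 51, 45) world [504.2 184.5  50. ] [505.6 183.9  50. ]
capS [388.6 170.3] [23. 24.] 112 box [389. 170.] [22. 22.] 90.0 bb (378, 159, 23, 23) world [ 442.6 -322.3   33. ] [ 442.1 -325.2   33. ]
floatS [297.7 307.9] [45.9 82.1] 115 box [297.5 307.2] [80.1 30.6] 24.8 bb (259, 282, 77, 54) world [423.4 355.5  52. ] [424.3 354.1  52. ]
```

View pics/ms.png

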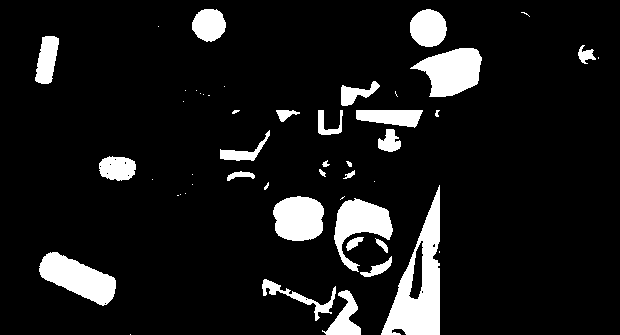

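Mask check: the dish gives (533,-125) from the top view and (535,-126) from the side, and the float gives (424,355) from both, so those are good. The pedestal and cap masks are mixed with other parts, so I'll check them by projection, along with the shape of the pedestal's side. I'll also work out the first moves.

```bash
cat > g.py <<'E'
from h import *
def tool(x,y,z,yaw=None):
    s=ctrl.read_state(); p=np.array(s["eef_pos"]); r=s["tool_rot"]
    d=np.array([x,y,z])-p; c,sn=np.cos(r[2]),np.sin(r[2])
    t=np.array([c*d[0]+sn*d[1], sn*d[0]-c*d[1], -d[2]])/300
    print("at",np.round(p,1),np.round(r,3),"frac",np.round(t,3),"twist",None if yaw is None else round((r[2]-yaw)/np.pi,4),"rows",round(np.linalg.norm(t)*300/62.5,1),"clk",round(s["clock"],2))
E
python3 - <<'E'
from m import *
T=grab("top");S=grab("side")
print("ped in S",proj(S,[518.5,149.5,50]),"dish S",proj(S,[533,-125,28]))
# knob / cap: top of cap pixels
for n,P in(("knobtop",[443,-335,65]),("skirt",[443,-335,33]),("base",[443,-335,0])): print(n,proj(T,P),proj(S,P))
def z(d,x,y,w,h,s): return cv2.resize(d["color"][y:y+h,x:x+w],(w*s,h*s),interpolation=cv2.INTER_CUBIC)
o=np.zeros((560,800,3),np.uint8)
a=z(S,265,215,70,65,5);b=z(S,370,150,40,40,7);c=z(T,410,213,40,40,6);e=z(S,245,275,110,85,3)
for q,(x,y) in((a,(0,0)),(b,(360,0)),(c,(0,320)),(e,(360,290))): o[y:y+q.shape[0],x:x+q.shape[1]]=q[:560-y,:800-x]
cv2.imwrite("pics/z.png",cv2.convertScaleAbs(o,alpha=1.4))
E
```

```text
ped in S [299.47091714 238.62922881] dish S [337.62570885 193.78954942]
knobtop [431.13448161 234.03477941] [390.40087256 159.16550797]
skirt [428.10298131 234.32761716] [389.57649318 168.72323153]
base [425.13291238 234.61452074] [388.74534329 178.3594514 ]
```

View pics/z.png

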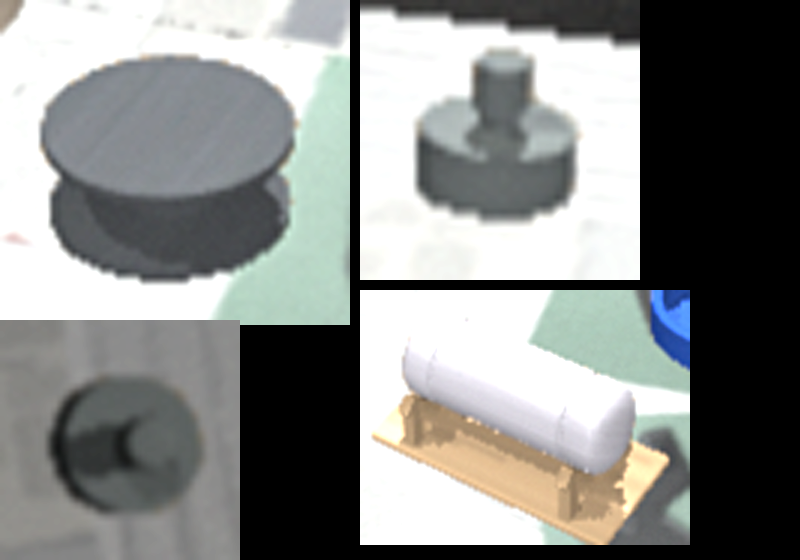

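The close-up shows the pedestal is a thin-flanged spool with its top centre near S (298.6,240). The cap's knob top is at S (390.4,158.9) and T (435.5,233), and the chocks are short posts.

```bash
python3 - <<'E'
from g import *
T=grab("top");S=grab("side")
for n,a,b in(("ped",(267.9,207.8),(298.6,240)),("dishrim",(358.7,204.4),(336.9,194)),("knobtop",(435.5,233.2),(390.4,158.9)),("skirttop",(432.5,233.8),(389.6,167.9)),("float",(196.7,239.2),(297.6,307.6))):
    print(n,*[np.round(q,1) for q in tri(T,a,S,b)])
tool(541.5,-77.5,120,-.175)
E
```

```text
ped [519.5 150.1  46.3] 1.7
dishrim [ 534.  -124.6   27.3] 1.9
knobtop [ 446.1 -349.6   59.5] 0.9
skirttop [ 445.7 -349.3   29.3] 1.8
float [423.7 355.6  52.7] 0.5
at [ 230.1 -607.9  222.2] [-3.142 -0.     0.362] frac [ 1.597 -1.286  0.341] twist 0.1709 rows 10.0 clk 0.5
```

Call:
{"name": "carry_out", "arguments": {"moves": [{"twist": 0.057, "fingers": 0.5}, {"twist": 0.057, "fingers": 0.5}, {"twist": 0.057, "fingers": 0.5}]}}

```text
validation failed for argument at $.mo...
```

Call:
{"name": "carry_out", "arguments": {"moves": [{"tx": 0, "ty": 0, "tz": 0, "twist": 0.057, "fingers": 0.5}, {"tx": 0, "ty": 0, "tz": 0, "twist": 0.057, "fingers": 0.5}, {"tx": 0, "ty": 0, "tz": 0, "twist": 0.057, "fingers": 0.5}]}}

```text
clock: 0.88
eef_pos: [230.1, -607.9, 222.3]
tool_rot: [-3.142, -0.0, -0.181]
force: [0.3, 0.3, 0.5]
width: 42.3
gripper_force: 0.0
```

```bash
python3 -c "
from g import *
tool(541.5,-77.5,120,-.175)"
```

```text
at [ 230.1 -607.9  222.3] [-3.142 -0.    -0.181] frac [ 0.702 -1.926  0.341] twist -0.002 rows 10.0 clk 0.88
```

Call:
{"name": "carry_out", "arguments": {"moves": [{"tx": 0.0585, "ty": -0.1605, "tz": 0.0284, "twist": 0, "fingers": 0.5}, {"tx": 0.0585, "ty": -0.1605, "tz": 0.0284, "twist": 0, "fingers": 0.5}, {"tx": 0.0585, "ty": -0.1605, "tz": 0.0284, "twist": 0, "fingers": 0.5}, {"tx": 0.0585, "ty": -0.1605, "tz": 0.0284, "twist": 0, "fingers": 0.5}, {"tx": 0.0585, "ty": -0.1605, "tz": 0.0284, "twist": 0, "fingers": 0.5}, {"tx": 0.0585, "ty": -0.1605, "tz": 0.0284, "twist": 0, "fingers": 0.5}, {"tx": 0.0585, "ty": -0.1605, "tz": 0.0284, "twist": 0, "fingers": 0.5}, {"tx": 0.0585, "ty": -0.1605, "tz": 0.0284, "twist": 0, "fingers": 0.5}, {"tx": 0.0585, "ty": -0.1605, "tz": 0.0284, "twist": 0, "fingers": 0.5}, {"tx": 0.0585, "ty": -0.1605, "tz": 0.0284, "twist": 0, "fingers": 0.5}, {"tx": 0.0585, "ty": -0.1605, "tz": 0.0284, "twist": 0, "fingers": 0.5}, {"tx": 0.0585, "ty": -0.1605, "tz": 0.0284, "twist": 0, "fingers": 0.5}]}}

```text
clock: 2.38
eef_pos: [539.4, -74.2, 119.9]
tool_rot: [3.142, -0.001, -0.175]
force: [0.0, -0.3, -0.2]
width: 42.9
gripper_force: 0.0
```

```bash
python3 -c "
from g import *
tool(541.5,-77.5,24,-.175)"
```

```text
at [539.4 -74.2 119.9] [ 3.142e+00 -1.000e-03 -1.750e-01] frac [0.009 0.009 0.32 ] twist -0.0001 rows 1.5 clk 2.38
```

Call:
{"name": "carry_out", "arguments": {"moves": [{"tx": 0.009, "ty": 0.009, "tz": 0.1, "twist": 0, "fingers": 0.5}, {"tx": 0, "ty": 0, "tz": 0.12, "twist": 0, "fingers": 0.5}, {"tx": 0, "ty": 0, "tz": 0.1, "twist": 0, "fingers": 0.5}, {"tx": 0, "ty": 0, "tz": 0, "twist": 0, "fingers": 0.5}]}}

```text
clock: 2.88
eef_pos: [538.9, -78.6, 22.3]
tool_rot: [3.142, 0.004, -0.175]
force: [0.0, -0.2, -0.8]
width: 42.1
gripper_force: 0.0
```

Call:
{"name": "carry_out", "arguments": {"moves": [{"tx": 0, "ty": 0, "tz": 0, "twist": 0, "fingers": 0.0}, {"tx": 0, "ty": 0, "tz": 0, "twist": 0, "fingers": 0.0}, {"tx": 0, "ty": 0, "tz": 0, "twist": 0, "fingers": 0.0}]}}

```text
clock: 3.25
eef_pos: [541.3, -79.0, 25.1]
tool_rot: [-3.141, -0.002, -0.175]
force: [0.2, 0.5, 0.3]
width: 0.1
gripper_force: 0.0
```

```bash
python3 - <<'E'
from g import *
T=grab("top");S=grab("side")
P=ctrl.read_state()["eef_pos"]; print(P)
o=np.vstack([cv2.resize(T["color"][170:250,310:410],(600,300)[0:1]*1+(300,) if 0 else (375,300)),cv2.resize(S["color"][150:230,290:390],(375,300))])
cv2.imwrite("pics/d1.png",o); print(proj(T,P),proj(S,P))
E
```

```text
[540.95847134 -78.87204544  24.67162413]
[343.62987931 201.80874694] [328.65979411 201.62057498]
```

View pics/d1.png

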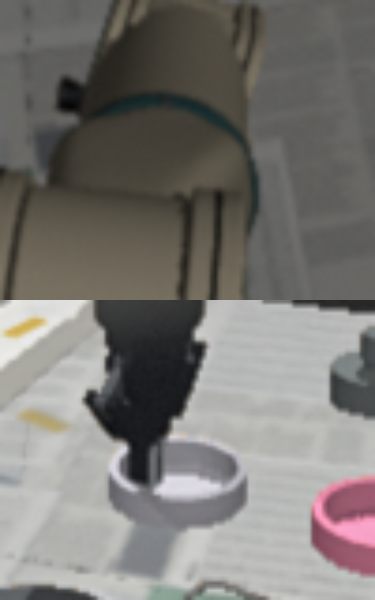

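The side crop shows the shut fingers at S (330,199), right by the dish's near wall. The dish doesn't seem to have moved. I'll check its outline against the projection.

```bash
python3 - <<'E'
from m import *
S=grab("side"); d=S
a=np.linspace(0,2*np.pi,73)
for cx,cy in((533.5,-125),(533.5,-115),(533.5,-135)):
    pr=np.array([proj(S,[cx+52*np.cos(t),cy+52*np.sin(t),z]) for t in a for z in(0,28)])
    print(cx,cy,"bb",pr.min(0).round(1),pr.max(0).round(1))
m=lilac(S); c=blob(m,(312,178,50,36)); print(cv2.boundingRect(c))
for x in(322,326,329,332,337,345): print(x,[int(v) for v in S["color"][180:216,x].mean(1)])
for h in(28,24.7,14,0): print(h,proj(S,[541,-78.9,h]).round(1))
print("walltop in/out",proj(S,[540.7,-81.5,28]).round(1),proj(S,[542,-73.7,28]).round(1),proj(S,[542,-73.7,0]).round(1))
E
```

```text
533.5 -125 bb [318.7 185.3] [356.2 211.9]
533.5 -115 bb [317.3 186.8] [355.  213.6]
533.5 -135 bb [320.1 183.9] [357.4 210.2]
(319, 186, 37, 25)
322 [28, 27, 28, 24, 21, 23, 34, 106, 182, 210, 224, 194, 128, 103, 100, 105, 139, 195, 214, 184, 120, 112, 112, 115, 113, 113, 138, 185, 193, 192, 191, 191, 187, 185, 184, 174]
326 [27, 29, 31, 28, 26, 30, 28, 26, 25, 22, 25, 28, 26, 28, 27, 28, 26, 24, 57, 133, 179, 140, 123, 124, 125, 123, 123, 123, 124, 132, 144, 140, 137, 134, 131, 130]
329 [30, 29, 26, 28, 27, 24, 30, 24, 29, 40, 48, 44, 46, 55, 56, 54, 52, 52, 60, 84, 104, 109, 114, 116, 126, 127, 126, 127, 126, 128, 134, 135, 133, 132, 132, 130]
332 [27, 26, 26, 28, 27, 22, 34, 53, 59, 72, 71, 71, 70, 68, 58, 57, 54, 60, 85, 157, 223, 202, 130, 117, 117, 117, 122, 127, 130, 128, 130, 133, 135, 133, 131, 130]
337 [34, 113, 190, 183, 180, 194, 209, 174, 130, 130, 131, 131, 131, 132, 137, 138, 169, 222, 221, 217, 222, 217, 190, 154, 122, 122, 124, 123, 121, 121, 122, 135, 157, 168, 177, 180]
345 [187, 187, 185, 184, 182, 180, 188, 201, 180, 125, 123, 126, 123, 124, 130, 138, 135, 163, 213, 224, 217, 202, 182, 125, 119, 123, 122, 122, 116, 116, 151, 201, 203, 200, 197, 194]
28 [328.7 200.5]
24.7 [328.6 201.6]
14 [328.6 205.1]
0 [328.5 209.5]
walltop in/out [329.1 200.1] [327.6 201.3] [327.5 210.3]
```

Call:
{"name": "carry_out", "arguments": {"moves": [{"tx": 0, "ty": 0, "tz": 0.007, "twist": 0, "fingers": 0.0}, {"tx": 0, "ty": 0, "tz": 0.006, "twist": 0, "fingers": 0.0}, {"tx": 0, "ty": 0, "tz": 0, "twist": 0, "fingers": 0.0}]}}

```text
clock: 3.78
eef_pos: [540.3, -78.9, 19.8]
tool_rot: [3.142, 0.001, -0.175]
force: [-0.5, 0.1, -0.3]
width: 0.1
gripper_force: 0.0
```

Call:
{"name": "carry_out", "arguments": {"moves": [{"tx": 0, "ty": 0, "tz": -0.1, "twist": 0, "fingers": 0.5}, {"tx": 0, "ty": 0, "tz": -0.1, "twist": 0, "fingers": 0.5}, {"tx": 0, "ty": 0, "tz": 0, "twist": 0, "fingers": 0.5}]}}

```text
clock: 4.15
eef_pos: [542.2, -79.2, 82.0]
tool_rot: [-3.141, -0.004, -0.175]
force: [0.2, -0.3, 0.7]
width: 42.5
gripper_force: 0.0
```

```bash
python3 - <<'E'
from g import *
S=grab("side"); s=ctrl.read_state(); P=np.array(s["eef_pos"]); print(P,s["width"])
o=cv2.resize(S["color"][130:230,280:380],(600,600),interpolation=cv2.INTER_CUBIC)
R=np.radians(0); y=np.array([np.sin(s["tool_rot"][2]),-np.cos(s["tool_rot"][2]),0]); n=0
for k in(-21,0,21):
    q=proj(S,P+y*k-[0,0,11]); print(k,q); cv2.circle(o,tuple(int(v) for v in ((q-[280,130])*6)),4,(0,0,255),-1)
cv2.imwrite("pics/d2.png",cv2.convertScaleAbs(o,alpha=1.5,beta=30))
E
```

```text
[541.14961526 -78.93062608  80.7631831 ] 42.50375703269173
-21 [324.54266995 189.74450475]
0 [328.82674957 186.72696652]
21 [333.00023958 183.78732328]
```

View pics/d2.png

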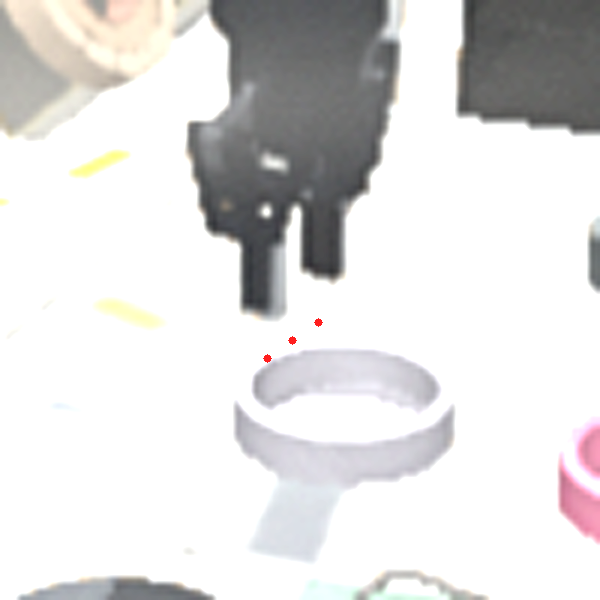

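In this picture the fingertips sit about 7 px (S rows 181-183) above where the TCP reading projects. Either they are really higher or they are farther from the camera. I'll check against the start pictures, where the gripper shows in both views.

```bash
python3 - <<'E'
from g import *
T=grab("top");S=grab("side")
P=np.array([229.9,-607.4,221.4]); c,s=np.cos(.362),np.sin(.362); y=np.array([s,-c,0])
for k in(-50,0,50): print(k,"T",proj(T,P+y*k-[0,0,11]).round(1),"S",proj(S,P+y*k-[0,0,11]).round(1))
a=cv2.imread("pics/side0.png")[20:110,450:520]; b=cv2.imread("pics/top0.png")[290:380,530:640]
print("base T",proj(T,[0,0,0]).round(1),"S",proj(S,[0,0,0]).round(1))
o=np.hstack([cv2.resize(a,(420,540)),cv2.resize(b,(380,540))]); cv2.imwrite("pics/st.png",cv2.convertScaleAbs(o,alpha=2,beta=20))
E
```

```text
-50 T [537.  323.4] S [485.2 101.9]
0 T [554.6 316.3] S [480.8  97.5]
50 T [572.  309.3] S [476.7  93.3]
base T [316.5 383.5] S [545.2 275.9]
```

View pics/st.png

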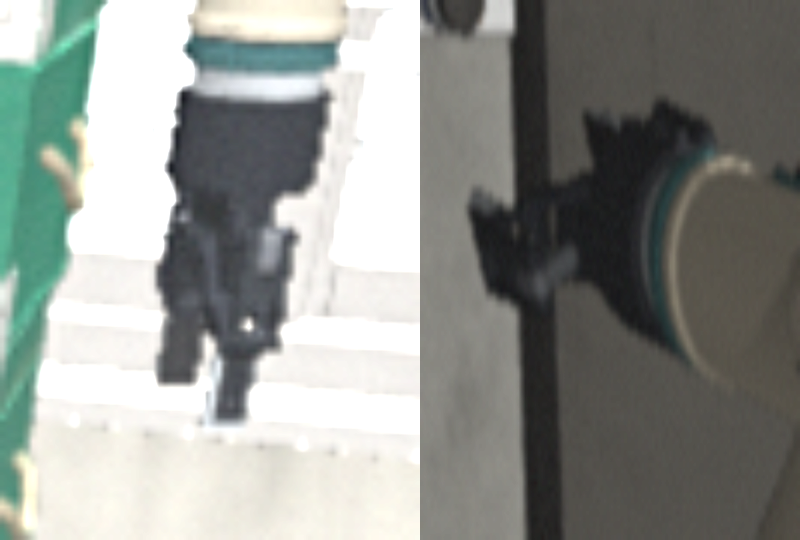

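```bash
python3 - <<'E'
from g import *
T=grab("top");S=grab("side")
a=[(547.4,323.5),(561,340)];b=[(480,83.7),(488.5,90)]
for i in(0,1):
    for j in(0,1): print(i,j,*[np.round(q,1) for q in tri(T,a[i],S,b[j])])
print(*[np.round(q,1) for q in tri(T,(554.2,331.7),S,(484.2,86.8))])
E
```

```text
0 0 [ 229.5 -553.3  268.2] 14.3
0 1 [ 213.6 -569.3  244.9] 8.9
1 0 [ 211.6 -577.7  269.2] 55.0
1 1 [ 194.8 -596.1  244.3] 32.6
[ 212.5 -574.5  256.5] 23.4
```

Call:
{"name": "carry_out", "arguments": {"moves": [{"tx": -0.019, "ty": -0.107, "tz": 0, "twist": 0, "fingers": 0.0}, {"tx": -0.019, "ty": -0.107, "tz": 0.08, "twist": 0, "fingers": 0.0}, {"tx": 0, "ty": 0, "tz": 0.08, "twist": 0, "fingers": 0.0}, {"tx": 0, "ty": 0, "tz": 0.04, "twist": 0, "fingers": 0.0}, {"tx": 0, "ty": 0, "tz": 0, "twist": 0, "fingers": 0.0}]}}

```text
clock: 5.03
eef_pos: [539.6, -14.4, 19.0]
tool_rot: [3.141, 0.002, -0.177]
force: [-0.9, -0.3, 0.1]
width: 0.1
gripper_force: 0.0
```

Call:
{"name": "carry_out", "arguments": {"moves": [{"tx": 0, "ty": 0, "tz": 0.01, "twist": 0, "fingers": 0.0}, {"tx": 0, "ty": 0, "tz": 0.007, "twist": 0, "fingers": 0.0}, {"tx": 0, "ty": 0, "tz": 0, "twist": 0, "fingers": 0.0}]}}

```text
clock: 5.4
eef_pos: [540.7, -13.8, 15.3]
tool_rot: [-3.141, -0.001, -0.176]
force: [0.1, 0.0, 0.2]
width: 0.2
gripper_force: 0.0
```

```bash
python3 - <<'E'
from g import *
S=grab("side",'tch');s=ctrl.read_state();P=np.array(s["eef_pos"]);print(P,s["force"]); q=proj(S,P-[0,0,11]);print(q)
g=S["color"].max(2)
x0=int(q[0])
for r in range(int(q[1])-16,int(q[1])+8): print(r,g[r,x0-8:x0+13].tolist())
E
```

```text
[540.6800118  -13.76314431  15.30736089] [-0.13960906 -0.29082122  0.1369047 ]
[319.1814181  219.51563375]
203 [185, 188, 183, 83, 21, 26, 30, 29, 35, 63, 94, 103, 78, 115, 126, 126, 127, 128, 127, 130, 138]
204 [185, 190, 184, 95, 28, 29, 30, 30, 39, 81, 114, 105, 76, 116, 129, 129, 130, 131, 129, 128, 126]
205 [192, 194, 189, 118, 37, 31, 30, 29, 39, 82, 115, 105, 74, 110, 129, 129, 131, 131, 130, 133, 131]
206 [194, 197, 191, 123, 36, 27, 29, 29, 40, 80, 113, 98, 70, 98, 128, 130, 131, 129, 132, 133, 133]
207 [193, 194, 188, 125, 37, 27, 30, 29, 38, 80, 111, 85, 68, 96, 129, 130, 130, 131, 131, 133, 133]
208 [188, 187, 183, 146, 45, 27, 28, 30, 43, 86, 112, 83, 68, 101, 144, 132, 129, 130, 131, 132, 134]
209 [186, 186, 186, 162, 52, 24, 31, 28, 45, 92, 110, 84, 66, 117, 171, 140, 133, 133, 133, 132, 133]
210 [181, 184, 175, 125, 35, 23, 31, 30, 39, 81, 110, 83, 72, 131, 168, 150, 142, 142, 140, 134, 135]
211 [180, 184, 177, 136, 42, 27, 25, 28, 37, 80, 109, 81, 74, 130, 158, 147, 141, 140, 139, 140, 141]
212 [180, 181, 183, 174, 90, 59, 32, 23, 40, 81, 105, 82, 85, 136, 150, 142, 
[... 860 characters left out ...]
 136, 136, 136, 136, 136, 135, 133, 133]
221 [142, 157, 166, 174, 179, 186, 185, 174, 164, 157, 148, 138, 136, 136, 135, 136, 134, 134, 135, 136, 134]
222 [149, 154, 162, 176, 182, 187, 182, 174, 175, 169, 162, 156, 150, 146, 141, 140, 139, 137, 135, 134, 135]
223 [200, 200, 201, 200, 198, 194, 191, 186, 200, 194, 184, 176, 176, 175, 170, 165, 159, 154, 150, 145, 141]
224 [198, 197, 199, 200, 198, 200, 201, 203, 204, 199, 183, 171, 187, 203, 201, 195, 189, 185, 177, 170, 163]
225 [200, 200, 198, 199, 198, 198, 199, 200, 201, 201, 202, 201, 202, 200, 203, 203, 200, 198, 190, 184, 187]
226 [204, 204, 202, 202, 199, 197, 198, 198, 196, 196, 198, 199, 200, 199, 200, 199, 196, 191, 180, 168, 170]
```

Call:
{"name": "carry_out", "arguments": {"moves": [{"tx": 0, "ty": 0, "tz": 0.01, "twist": 0, "fingers": 0.0}, {"tx": 0, "ty": 0, "tz": 0.005, "twist": 0, "fingers": 0.0}, {"tx": 0, "ty": 0, "tz": 0, "twist": 0, "fingers": 0.0}]}}

```text
clock: 5.82
eef_pos: [540.4, -13.7, 10.3]
tool_rot: [3.142, 0.0, -0.175]
force: [-0.9, -0.6, 0.2]
width: -0.1
gripper_force: 0.0
```

Call:
{"name": "carry_out", "arguments": {"moves": [{"tx": 0, "ty": 0, "tz": 0.007, "twist": 0, "fingers": 0.0}, {"tx": 0, "ty": 0, "tz": 0, "twist": 0, "fingers": 0.0}]}}

```text
clock: 6.08
eef_pos: [540.4, -13.7, 8.2]
tool_rot: [3.142, 0.0, -0.175]
force: [-0.7, -0.6, 0.9]
width: 0.1
gripper_force: 0.0
```

Call:
{"name": "carry_out", "arguments": {"moves": [{"tx": 0, "ty": 0, "tz": 0.01, "twist": 0, "fingers": 0.0}, {"tx": 0, "ty": 0, "tz": 0.01, "twist": 0, "fingers": 0.0}, {"tx": 0, "ty": 0, "tz": 0, "twist": 0, "fingers": 0.0}]}}

```text
clock: 6.45
eef_pos: [540.2, -13.7, 2.0]
tool_rot: [3.142, 0.001, -0.175]
force: [-1.1, -0.3, 0.9]
width: -0.2
gripper_force: 0.0
```

Call:
{"name": "carry_out", "arguments": {"moves": [{"tx": 0, "ty": 0, "tz": 0.01, "twist": 0, "fingers": 0.0}, {"tx": 0, "ty": 0, "tz": 0.007, "twist": 0, "fingers": 0.0}, {"tx": 0, "ty": 0, "tz": 0, "twist": 0, "fingers": 0.0}]}}

```text
clock: 6.82
eef_pos: [540.4, -13.7, -2.9]
tool_rot: [3.142, 0.0, -0.176]
force: [0.4, 0.3, -0.8]
width: 0.1
gripper_force: 0.0
```

Call:
{"name": "carry_out", "arguments": {"moves": [{"tx": 0, "ty": 0, "tz": 0.008, "twist": 0, "fingers": 0.0}, {"tx": 0, "ty": 0, "tz": 0, "twist": 0, "fingers": 0.0}]}}

```text
clock: 7.08
eef_pos: [540.4, -13.7, -5.3]
tool_rot: [3.142, 0.0, -0.175]
force: [0.6, 0.2, 0.2]
width: -0.0
gripper_force: 0.0
```

Call:
{"name": "carry_out", "arguments": {"moves": [{"tx": 0, "ty": 0, "tz": 0.007, "twist": 0, "fingers": 0.0}, {"tx": 0, "ty": 0, "tz": 0, "twist": 0, "fingers": 0.0}]}}

```text
clock: 7.32
eef_pos: [540.4, -13.7, -7.4]
tool_rot: [3.142, 0.0, -0.175]
force: [-0.2, -0.8, -0.3]
width: -0.2
gripper_force: 0.0
```

```bash
python3 - <<'E'
from g import *
S=grab("side",'tch2');s=ctrl.read_state();P=np.array(s["eef_pos"]);print(P,s["force"]); q=proj(S,P-[0,0,11]);print(q)
g=S["color"].max(2); x0=int(q[0])
for r in range(214,228): print(r,g[r,x0-8:x0+13].tolist())
print(onplane(S,(319.5,218.5),0))
E
```

```text
[540.41493009 -13.71220125  -7.29481987] [ 0.20733572 -0.81780002  0.17736384]
[319.23959557 226.90401393]
214 [178, 182, 177, 116, 35, 27, 30, 29, 39, 82, 115, 103, 74, 116, 142, 138, 135, 137, 137, 137, 135]
215 [178, 183, 176, 117, 37, 26, 29, 29, 38, 81, 113, 104, 73, 118, 138, 138, 136, 136, 136, 135, 135]
216 [179, 182, 178, 119, 35, 28, 29, 29, 40, 83, 112, 98, 79, 133, 138, 137, 136, 135, 137, 136, 134]
217 [180, 182, 178, 121, 36, 27, 32, 30, 40, 82, 109, 84, 88, 158, 138, 136, 136, 136, 134, 135, 136]
218 [181, 184, 179, 142, 40, 24, 28, 25, 39, 80, 110, 82, 85, 152, 137, 135, 135, 136, 137, 135, 136]
219 [181, 182, 185, 172, 57, 30, 33, 21, 35, 79, 109, 82, 80, 139, 137, 136, 134, 135, 136, 135, 135]
220 [173, 177, 182, 175, 117, 116, 110, 44, 41, 82, 105, 88, 103, 138, 139, 136, 135, 136, 135, 134, 133]
221 [142, 157, 169, 177, 182, 192, 182, 114, 104, 116, 112, 115, 136, 139, 135, 135, 135, 135, 135, 135, 134]
222 [149, 153, 162, 177, 184, 192, 188, 176, 181, 169, 149, 156, 154, 146, 143, 141, 138, 137, 136, 134, 135]
223 [200, 200, 200, 200, 198, 195, 192, 191, 202, 196, 183, 177, 176, 175, 169, 165, 159, 155, 150, 145, 142]
224 [198, 198, 200, 198, 198, 198, 201, 202, 204, 200, 183, 174, 188, 201, 202, 194, 187, 183, 178, 170, 162]
225 [200, 199, 198, 198, 198, 198, 201, 201, 201, 201, 201, 200, 201, 200, 204, 203, 200, 196, 190, 183, 186]
226 [205, 204, 201, 200, 199, 199, 198, 197, 197, 196, 198, 198, 200, 200, 200, 197, 196, 190, 179, 169, 169]
227 [180, 181, 183, 205, 203, 202, 199, 195, 192, 193, 193, 195, 197, 197, 199, 198, 198, 196, 188, 173, 161]
[544.77555601 -25.39379973   0.        ]
```

Call:
{"name": "carry_out", "arguments": {"moves": [{"tx": 0, "ty": 0, "tz": 0.007, "twist": 0, "fingers": 0.0}, {"tx": 0, "ty": 0, "tz": 0, "twist": 0, "fingers": 0.0}]}}

```text
clock: 7.62
eef_pos: [540.7, -13.7, -9.0]
tool_rot: [-3.141, -0.0, -0.176]
force: [0.5, 0.1, 3.5]
width: 0.1
gripper_force: 2.1
```

Call:
{"name": "carry_out", "arguments": {"moves": [{"tx": 0, "ty": 0, "tz": 0.007, "twist": 0, "fingers": 0.0}, {"tx": 0, "ty": 0, "tz": 0, "twist": 0, "fingers": 0.0}]}}

```text
clock: 7.88
eef_pos: [540.7, -13.7, -9.1]
tool_rot: [-3.141, -0.001, -0.176]
force: [-5.1, 0.3, 24.0]
width: -0.1
gripper_force: 12.2
```

Touching the table shows the fingertips are really 20 mm higher than the reading implies: contact comes at reading z = -9. I'll set all heights with true z = reading + 20. Back to the dish.

Call:
{"name": "carry_out", "arguments": {"moves": [{"tx": 0, "ty": 0, "tz": -0.12, "twist": 0, "fingers": 0.4}, {"tx": 0, "ty": 0, "tz": -0.1, "twist": 0, "fingers": 0.4}, {"tx": 0.019, "ty": 0.107, "tz": 0, "twist": 0, "fingers": 0.4}, {"tx": 0.019, "ty": 0.106, "tz": 0, "twist": 0, "fingers": 0.4}, {"tx": 0, "ty": 0, "tz": 0.1, "twist": 0, "fingers": 0.4}, {"tx": 0, "ty": 0, "tz": 0.083, "twist": 0, "fingers": 0.4}, {"tx": 0, "ty": 0, "tz": 0, "twist": 0, "fingers": 0.4}, {"tx": 0, "ty": 0, "tz": 0, "twist": 0, "fingers": 0.0}, {"tx": 0, "ty": 0, "tz": 0, "twist": 0, "fingers": 0.0}, {"tx": 0, "ty": 0, "tz": 0, "twist": 0, "fingers": 0.0}]}}

```text
clock: 9.12
eef_pos: [541.2, -78.5, 0.6]
tool_rot: [-3.141, -0.002, -0.175]
force: [-0.8, -0.0, 3.3]
width: 8.0
gripper_force: 61.6
```

Call:
{"name": "carry_out", "arguments": {"moves": [{"tx": 0, "ty": 0, "tz": -0.1, "twist": 0, "fingers": 0}, {"tx": 0, "ty": 0, "tz": -0.15, "twist": 0, "fingers": 0}, {"tx": -0.0297, "ty": -0.128, "tz": -0.05, "twist": 0, "fingers": 0}, {"tx": -0.0297, "ty": -0.128, "tz": 0, "twist": 0, "fingers": 0}, {"tx": -0.0297, "ty": -0.128, "tz": 0, "twist": 0, "fingers": 0}, {"tx": -0.0297, "ty": -0.128, "tz": 0, "twist": 0, "fingers": 0}, {"tx": -0.0297, "ty": -0.128, "tz": 0, "twist": 0, "fingers": 0}, {"tx": -0.0297, "ty": -0.128, "tz": 0, "twist": 0, "fingers": 0}, {"tx": -0.0297, "ty": -0.128, "tz": 0, "twist": 0, "fingers": 0}, {"tx": 0, "ty": 0, "tz": 0, "twist": 0, "fingers": 0}, {"tx": 0, "ty": 0, "tz": 0, "twist": 0, "fingers": 0}]}}

```text
clock: 10.5
eef_pos: [525.8, 196.4, 89.7]
tool_rot: [3.141, 0.0, -0.175]
force: [-0.1, -0.8, -1.1]
width: 8.3
gripper_force: 61.6
```

```bash
python3 - <<'E'
from g import *
from m import lilac,blob
tool(526.7,197.1,52,-.175)
S=grab("side"); z=ctrl.read_state()["eef_pos"][2]-.6+14
c=blob(lilac(S),(240,190,110,60)); b=cv2.boundingRect(c); print(b, cv2.fitEllipse(c)[0])
a=np.linspace(0,2*np.pi,73)
for cx,cy in((519,149.8),(519,140),(510,149.8)):
    pr=np.array([proj(S,[cx+52*np.cos(t),cy+52*np.sin(t),zz]) for t in a for zz in(z-14,z+14)])
    print(cx,cy,"bb",pr.min(0).round(1),(pr.max(0)-pr.min(0)).round(1))
E
```

```text
at [525.8 196.4  89.7] [ 3.141  0.    -0.175] frac [ 0.003 -0.003  0.126] twist -0.0001 rows 0.6 clk 10.5
(287, 202, 36, 36) (304.6371154785156, 220.57666015625)
519 149.8 bb [274.6 201.3] [47.9 35.5]
519 140 bb [276.8 199.4] [47.5 35.1]
510 149.8 bb [278.3 202. ] [48.1 35.7]
```

Call:
{"name": "carry_out", "arguments": {"moves": [{"tx": 0.003, "ty": -0.003, "tz": 0.06, "twist": 0, "fingers": 0}, {"tx": 0, "ty": 0, "tz": 0.05, "twist": 0, "fingers": 0}, {"tx": 0, "ty": 0, "tz": 0.016, "twist": 0, "fingers": 0}, {"tx": 0, "ty": 0, "tz": 0.004, "twist": 0, "fingers": 0}, {"tx": 0, "ty": 0, "tz": 0, "twist": 0, "fingers": 0}]}}

```text
clock: 11.18
eef_pos: [526.3, 196.9, 50.6]
tool_rot: [3.141, 0.002, -0.176]
force: [-2.2, -1.2, 3.6]
width: 8.3
gripper_force: 62.1
```

Call:
{"name": "carry_out", "arguments": {"moves": [{"tx": 0, "ty": 0, "tz": 0, "twist": 0, "fingers": 0.3}, {"tx": 0, "ty": 0, "tz": 0, "twist": 0, "fingers": 0.3}, {"tx": 0, "ty": 0, "tz": -0.1, "twist": 0, "fingers": 0.3}, {"tx": 0, "ty": 0, "tz": -0.15, "twist": 0, "fingers": 0.3}, {"tx": -0.107, "ty": -0.1155, "tz": 0, "twist": 0, "fingers": 1}, {"tx": -0.107, "ty": -0.1155, "tz": 0, "twist": 0, "fingers": 1}, {"tx": -0.107, "ty": -0.1155, "tz": 0, "twist": 0, "fingers": 1}, {"tx": -0.107, "ty": -0.1155, "tz": 0, "twist": 0, "fingers": 1}, {"tx": 0, "ty": 0, "tz": 0, "twist": 0, "fingers": 1}]}}

```text
clock: 12.3
eef_pos: [421.6, 361.4, 125.3]
tool_rot: [-3.14, 0.002, -0.167]
force: [0.0, -0.6, -0.6]
width: 85.3
gripper_force: 0.0
```

```bash
python3 - <<'E'
from g import *
from m import lilac,blob
tool(423.7,355.6,40,-.175)
S=grab("side"); T=grab("top")
c=blob(lilac(S),(265,200,65,65)); print(cv2.boundingRect(c))
a=np.linspace(0,2*np.pi,73)
pr=np.array([proj(S,[519+52*np.cos(t),149.8+52*np.sin(t),zz]) for t in a for zz in(50,78)]); print("pred",pr.min(0).round(1),(pr.max(0)-pr.min(0)).round(1))
c=blob(lilac(T),(245,182,50,50)); print("T",cv2.boundingRect(c),onplane(T,cv2.fitEllipse(c)[0],78))
c=blob(lilac(S),(245,275,105,70)).astype(float)
# float axis yaw from start images
T0=dict(T);T0["color"]=cv2.imread("pics/top0.png"); c=blob(lilac(T0),(175,200,50,75)); r=cv2.boxPoints(cv2.minAreaRect(c)); W=np.array([onplane(T,p,52) for p in r]); print(W.round(0).tolist())
for i in(0,1):
    e=W[i+1]-W[i]; print(np.linalg.norm(e).round(1),np.degrees(np.arctan2(e[1],e[0])).round(1))
E
```

```text
at [421.6 361.4 125.3] [-3.14e+00  2.00e-03 -1.67e-01] frac [0.01  0.018 0.284] twist 0.0025 rows 1.4 clk 12.3
(292, 237, 14, 16)
pred [275.4 216.1] [47. 36.]
T (248, 189, 38, 37) [517.68891346 149.52234567  78.        ]
[[358.0, 391.0, 52.0], [498.0, 372.0, 52.0], [490.0, 322.0, 52.0], [350.0, 341.0, 52.0]]
141.3 -7.6
51.3 -99.6
```

Call:
{"name": "carry_out", "arguments": {"moves": [{"tx": 0, "ty": 0, "tz": 0.1, "twist": 0, "fingers": 1}, {"tx": 0, "ty": 0, "tz": 0, "twist": 0, "fingers": 1}]}}

```text
clock: 12.65
eef_pos: [424.8, 354.0, 94.3]
tool_rot: [3.138, 0.002, -0.178]
force: [-0.1, 0.4, 0.4]
width: 85.4
gripper_force: 0.0
```

Call:
{"name": "carry_out", "arguments": {"moves": [{"tx": 0, "ty": 0, "tz": 0.12, "twist": 0, "fingers": 1}, {"tx": 0, "ty": 0, "tz": 0.11, "twist": 0, "fingers": 1}, {"tx": 0, "ty": 0, "tz": 0, "twist": 0, "fingers": 1}, {"tx": 0, "ty": 0, "tz": 0, "twist": 0, "fingers": 0}, {"tx": 0, "ty": 0, "tz": 0, "twist": 0, "fingers": 0}, {"tx": 0, "ty": 0, "tz": 0, "twist": 0, "fingers": 0}]}}

```text
clock: 13.4
eef_pos: [425.7, 354.6, 28.8]
tool_rot: [3.14, -0.001, -0.176]
force: [-1.1, -5.8, 9.2]
width: 52.4
gripper_force: 60.8
```

```bash
python3 - <<'E'
from g import *
s=ctrl.read_state(); print({k:np.round(s[k],2).tolist() for k in("eef_pos","tool_rot","force","torque","width","gripper_force")})
E
```

```text
{'eef_pos': [425.67, 354.61, 28.77], 'tool_rot': [3.14, -0.0, -0.18], 'force': [-1.1, -5.76, 9.23], 'torque': [-1.32, 0.22, 0.34], 'width': 52.37, 'gripper_force': 60.8}
```

Call:
{"name": "carry_out", "arguments": {"moves": [{"tx": 0, "ty": 0, "tz": -0.06, "twist": 0, "fingers": 0}, {"tx": 0, "ty": 0, "tz": -0.06, "twist": 0, "fingers": 0}, {"tx": 0, "ty": 0, "tz": -0.06, "twist": 0, "fingers": 0}, {"tx": 0, "ty": 0, "tz": -0.02, "twist": 0, "fingers": 0}, {"tx": 0, "ty": 0, "tz": 0, "twist": 0, "fingers": 0}, {"tx": 0, "ty": 0, "tz": 0, "twist": 0, "fingers": 0}, {"tx": 0, "ty": 0, "tz": 0, "twist": 0, "fingers": 0}, {"tx": 0, "ty": 0, "tz": 0, "twist": 0, "fingers": 0}]}}

```text
clock: 14.4
eef_pos: [424.7, 356.4, 86.2]
tool_rot: [3.141, 0.0, -0.176]
force: [-0.4, -0.9, -4.0]
width: 52.0
gripper_force: 64.1
```

```bash
python3 - <<'E'
from g import *
from m import lilac,blob
S=grab("side","hold"); c=blob(lilac(S),(235,235,125,110)); r=cv2.minAreaRect(c); print(r, cv2.boundingRect(c))
for _ in range(3):
    grab("side"); s=ctrl.read_state(); print({k:np.round(s[k],2).tolist() for k in("clock","eef_pos","tool_rot","force","torque","width","gripper_force")})
E
```

```text
((311.9000244140625, 289.20001220703125), (49.1934928894043, 33.541019439697266), 26.56505012512207) (291, 265, 46, 47)
{'clock': 14.5, 'eef_pos': [424.79, 356.43, 86.38], 'tool_rot': [3.14, 0.0, -0.18], 'force': [0.03, -0.1, -4.83], 'torque': [-0.05, -0.21, 0.0], 'width': 52.3, 'gripper_force': 64.07}
{'clock': 14.55, 'eef_pos': [424.82, 356.48, 86.48], 'tool_rot': [3.14, 0.0, -0.18], 'force': [-0.06, 0.29, -4.04], 'torque': [-0.04, -0.23, 0.0], 'width': 52.37, 'gripper_force': 64.07}
{'clock': 14.6, 'eef_pos': [424.88, 356.48, 86.52], 'tool_rot': [3.14, 0.0, -0.18], 'force': [0.06, -0.56, -4.68], 'torque': [-0.08, -0.23, -0.02], 'width': 52.14, 'gripper_force': 64.07}
```

Torque about world y is -0.22 N m, so the heavy end is the -x end, the one nearer the robot. I'll set the float back in the cradle and regrasp it about 30 mm toward the light (+x) end.

Call:
{"name": "carry_out", "arguments": {"moves": [{"tx": 0, "ty": 0, "tz": 0, "twist": 0, "fingers": 0}, {"tx": 0, "ty": 0, "tz": 0.08, "twist": 0, "fingers": 0}, {"tx": 0, "ty": 0, "tz": 0.08, "twist": 0, "fingers": 0}, {"tx": 0, "ty": 0, "tz": 0.03, "twist": 0, "fingers": 0}, {"tx": 0, "ty": 0, "tz": 0, "twist": 0, "fingers": 0}, {"tx": 0, "ty": 0, "tz": 0, "twist": 0, "fingers": 0.9}, {"tx": 0, "ty": 0, "tz": 0, "twist": 0, "fingers": 0.9}, {"tx": 0.05, "ty": 0, "tz": 0, "twist": 0, "fingers": 0.9}, {"tx": 0.043, "ty": 0, "tz": 0.01, "twist": 0, "fingers": 0.9}, {"tx": 0, "ty": 0, "tz": 0, "twist": 0, "fingers": 0}, {"tx": 0, "ty": 0, "tz": 0, "twist": 0, "fingers": 0}, {"tx": 0, "ty": 0, "tz": 0, "twist": 0, "fingers": 0}]}}

```text
clock: 16.1
eef_pos: [453.2, 350.8, 26.8]
tool_rot: [3.141, -0.001, -0.176]
force: [3.0, -3.2, 1.7]
width: 52.4
gripper_force: 62.1
```

Call:
{"name": "carry_out", "arguments": {"moves": [{"tx": 0, "ty": 0, "tz": -0.06, "twist": 0, "fingers": 0}, {"tx": 0, "ty": 0, "tz": -0.1, "twist": 0, "fingers": 0}, {"tx": 0, "ty": 0, "tz": -0.1, "twist": 0, "fingers": 0}, {"tx": 0, "ty": 0, "tz": 0, "twist": 0, "fingers": 0}, {"tx": 0, "ty": 0, "tz": 0, "twist": 0, "fingers": 0}]}}

```text
clock: 16.73
eef_pos: [451.0, 351.8, 104.0]
tool_rot: [3.141, 0.002, -0.174]
force: [0.2, -0.7, -4.5]
width: 52.1
gripper_force: 63.9
```

```bash
cat > f.py <<'E'
from m import *
def fl(roi,save=None):
    S=grab("side",save)
    c=blob(lilac(S),roi); r=cv2.minAreaRect(c); print("rect",np.round(r[0],1),np.round(r[1],1),round(r[2],1),cv2.boundingRect(c))
    s=ctrl.read_state(); print({k:np.round(s[k],2).tolist() for k in("clock","eef_pos","force","torque","width","gripper_force")})
    return S,c
E
python3 - <<'E'
from f import *
fl((235,215,125,130),"off")
E
```

```text
rect [305.5 278.9] [66.4 32.5] 27.6 (278, 253, 61, 52)
{'clock': 16.77, 'eef_pos': [450.89, 351.45, 103.5], 'force': [0.03, 0.64, -5.71], 'torque': [-0.04, -0.37, -0.02], 'width': 52.32, 'gripper_force': 63.87}
```

Call:
{"name": "carry_out", "arguments": {"moves": [{"tx": 0, "ty": 0, "tz": 0, "twist": 0, "fingers": 0.55}]}}

```text
clock: 16.9
eef_pos: [451.4, 351.2, 103.4]
tool_rot: [3.14, 0.002, -0.175]
force: [-0.8, -0.9, -4.7]
width: 51.9
gripper_force: 63.9
```

Call:
{"name": "carry_out", "arguments": {"moves": [{"tx": 0, "ty": 0, "tz": 0, "twist": 0, "fingers": 0.59}]}}

```text
clock: 17.02
eef_pos: [451.9, 351.3, 103.8]
tool_rot: [3.14, 0.001, -0.176]
force: [-0.2, -0.1, -5.0]
width: 52.4
gripper_force: 63.9
```

```bash
python3 -c "
from f import *
fl((235,215,125,130))"
```

```text
rect [305.3 278.5] [66.1 32.1] 25.9 (278, 252, 60, 54)
{'clock': 17.08, 'eef_pos': [452.06, 351.42, 104.01], 'force': [-0.91, -0.23, -4.49], 'torque': [-0.07, -0.33, 0.01], 'width': 52.17, 'gripper_force': 63.89}
```

Call:
{"name": "carry_out", "arguments": {"moves": [{"tx": 0, "ty": 0, "tz": 0, "twist": 0, "fingers": 0.605}]}}

```text
clock: 17.2
eef_pos: [452.3, 351.6, 104.4]
tool_rot: [3.141, 0.0, -0.176]
force: [-0.2, 1.2, -3.8]
width: 52.1
gripper_force: 63.9
```

Call:
{"name": "carry_out", "arguments": {"moves": [{"tx": 0, "ty": 0, "tz": 0, "twist": 0, "fingers": 0.61}]}}

```text
clock: 17.32
eef_pos: [452.3, 351.7, 104.6]
tool_rot: [3.141, 0.0, -0.176]
force: [0.6, 0.3, -4.6]
width: 51.9
gripper_force: 56.8
```

```bash
python3 -c "
from f import *
fl((235,215,125,130))"
```

```text
rect [304.7 278.5] [66.5 32.8] 28.1 (277, 252, 61, 54)
{'clock': 17.38, 'eef_pos': [452.36, 351.72, 104.69], 'force': [-0.95, -0.22, -4.45], 'torque': [-0.04, -0.35, -0.02], 'width': 51.92, 'gripper_force': 56.77}
```

At finger setting 0.61 the grip force drops proportionally, to 56.8 N. So I can loosen the grip finely and let the float pivot under gravity. First I'll raise it for room.

Call:
{"name": "carry_out", "arguments": {"moves": [{"tx": 0, "ty": 0, "tz": -0.09, "twist": 0, "fingers": 0.58}, {"tx": 0, "ty": 0, "tz": -0.13, "twist": 0, "fingers": 0.58}, {"tx": 0, "ty": 0, "tz": -0.07, "twist": 0, "fingers": 0.58}, {"tx": 0, "ty": 0, "tz": 0, "twist": 0, "fingers": 0.6}, {"tx": 0, "ty": 0, "tz": 0, "twist": 0, "fingers": 0.613}]}}

```text
clock: 18.0
eef_pos: [451.5, 351.3, 190.7]
tool_rot: [3.14, 0.001, -0.175]
force: [-0.4, 0.2, -4.6]
width: 52.4
gripper_force: 47.8
```

Call:
{"name": "carry_out", "arguments": {"moves": [{"tx": 0, "ty": 0, "tz": 0, "twist": 0, "fingers": 0.616}]}}

```text
clock: 18.12
eef_pos: [451.5, 351.3, 190.4]
tool_rot: [3.14, 0.002, -0.175]
force: [-0.3, 0.6, -3.8]
width: 52.7
gripper_force: 39.3
```

```bash
python3 -c "
from f import *
fl((225,170,135,175),'p1')"
```

```text
rect [303.5 237.4] [72.8 41. ] 31.6 (275, 208, 63, 62)
{'clock': 18.18, 'eef_pos': [451.58, 351.31, 190.48], 'force': [-0.03, -0.31, -4.15], 'torque': [-0.05, -0.21, -0.01], 'width': 52.69, 'gripper_force': 39.72}
```

Call:
{"name": "carry_out", "arguments": {"moves": [{"tx": 0, "ty": 0, "tz": 0, "twist": 0, "fingers": 0.617}]}}

```text
clock: 18.3
eef_pos: [452.1, 351.4, 190.9]
tool_rot: [3.14, 0.001, -0.175]
force: [1.1, -0.4, -4.3]
width: 53.1
gripper_force: 37.4
```

```bash
python3 -c "
from f import *
fl((225,170,135,175),'p2')"
```

```text
rect [300.2 238.7] [76.1 47.8] 49.4 (274, 205, 54, 75)
{'clock': 18.35, 'eef_pos': [452.33, 351.45, 191.08], 'force': [0.73, -0.79, -6.04], 'torque': [-0.07, -0.45, -0.01], 'width': 52.69, 'gripper_force': 37.27}
```

Call:
{"name": "carry_out", "arguments": {"moves": [{"tx": 0, "ty": 0, "tz": 0, "twist": 0, "fingers": 0.617}, {"tx": 0, "ty": 0, "tz": 0, "twist": 0, "fingers": 0.617}]}}

```text
clock: 18.6
eef_pos: [452.3, 351.7, 191.6]
tool_rot: [3.142, 0.0, -0.175]
force: [-0.4, 0.4, -4.7]
width: 52.5
gripper_force: 37.3
```

```bash
python3 -c "
from f import *
fl((225,170,135,175),'p3')"
```

```text
rect [299.1 237.8] [78.2 48.6] 51.3 (273, 203, 53, 77)
{'clock': 18.65, 'eef_pos': [452.27, 351.74, 191.67], 'force': [-0.13, 0.09, -4.9], 'torque': [-0.11, -0.24, -0.04], 'width': 53.07, 'gripper_force': 37.32}
```

Call:
{"name": "carry_out", "arguments": {"moves": [{"tx": 0, "ty": 0, "tz": 0, "twist": 0, "fingers": 0.619}, {"tx": 0, "ty": 0, "tz": 0, "twist": 0, "fingers": 0.62}]}}

```text
clock: 18.9
eef_pos: [452.3, 351.7, 191.7]
tool_rot: [-3.142, -0.0, -0.175]
force: [-0.7, -0.3, -5.1]
width: 53.2
gripper_force: 28.8
```

```bash
python3 -c "
from f import *
fl((225,170,135,175),'p4')"
```

```text
rect [299.6 238.3] [77.  48.5] 51.7 (274, 204, 52, 76)
{'clock': 18.95, 'eef_pos': [452.33, 351.71, 191.71], 'force': [0.84, -0.31, -3.88], 'torque': [-0.05, -0.26, 0.03], 'width': 53.05, 'gripper_force': 28.79}
```

Call:
{"name": "carry_out", "arguments": {"moves": [{"tx": 0, "ty": 0, "tz": 0, "twist": 0, "fingers": 0.622}, {"tx": 0, "ty": 0, "tz": 0, "twist": 0, "fingers": 0.622}]}}

```text
clock: 19.2
eef_pos: [452.2, 351.7, 191.6]
tool_rot: [3.141, 0.0, -0.175]
force: [0.1, -0.5, -4.3]
width: 53.5
gripper_force: 21.9
```

```bash
python3 -c "
from f import *
fl((225,170,135,175),'p5')"
```

```text
rect [296.1 242.4] [49.5 79.6] 8.6 (271, 200, 52, 83)
{'clock': 19.25, 'eef_pos': [452.28, 351.68, 191.66], 'force': [-0.06, -0.6, -4.96], 'torque': [-0.02, -0.17, 0.01], 'width': 52.97, 'gripper_force': 21.46}
```

Call:
{"name": "carry_out", "arguments": {"moves": [{"tx": 0, "ty": 0, "tz": 0, "twist": 0, "fingers": 0.6235}, {"tx": 0, "ty": 0, "tz": 0, "twist": 0, "fingers": 0.6235}]}}

```text
clock: 19.5
eef_pos: [452.4, 351.7, 191.7]
tool_rot: [-3.142, -0.0, -0.176]
force: [-1.0, -0.2, -4.9]
width: 53.4
gripper_force: 17.1
```

```bash
python3 -c "
from f import *
fl((225,170,135,175),'p6')"
```

```text
rect [287.8 243.6] [55.3 75.1] 29.2 (266, 198, 57, 85)
{'clock': 19.55, 'eef_pos': [452.21, 351.69, 191.64], 'force': [-0.05, 0.63, -4.97], 'torque': [-0.03, 0.01, 0.05], 'width': 53.29, 'gripper_force': 17.09}
```

Call:
{"name": "carry_out", "arguments": {"moves": [{"tx": 0, "ty": 0, "tz": 0, "twist": 0, "fingers": 0.6235}, {"tx": 0, "ty": 0, "tz": 0, "twist": 0, "fingers": 0.6235}]}}

```text
clock: 19.8
eef_pos: [452.3, 351.8, 191.7]
tool_rot: [-3.142, 0.0, -0.175]
force: [0.7, -0.6, -4.6]
width: 53.3
gripper_force: 17.1
```

```bash
python3 -c "
from f import *
S,c=fl((225,170,135,175),'p7')
cv2.imwrite('pics/p7c.png',cv2.resize(S['color'][150:350,220:370],(600,600)[:1]+(600,) if 0 else (450,600)))
s=ctrl.read_state();P=np.array(s['eef_pos'])+[0,0,28]
print(proj(S,P),proj(S,P-[0,0,108]),proj(S,P+[0,0,42]))"
```

```text
rect [288.1 243.4] [55.1 75.2] 29.5 (266, 199, 56, 84)
{'clock': 19.85, 'eef_pos': [452.26, 351.74, 191.67], 'force': [0.2, 0.1, -5.06], 'torque': [-0.06, -0.04, -0.02], 'width': 53.18, 'gripper_force': 17.1}
[280.80055343 223.92176788] [283.13512463 276.18028407] [279.80138029 201.55564538]
```

View pics/p7c.png

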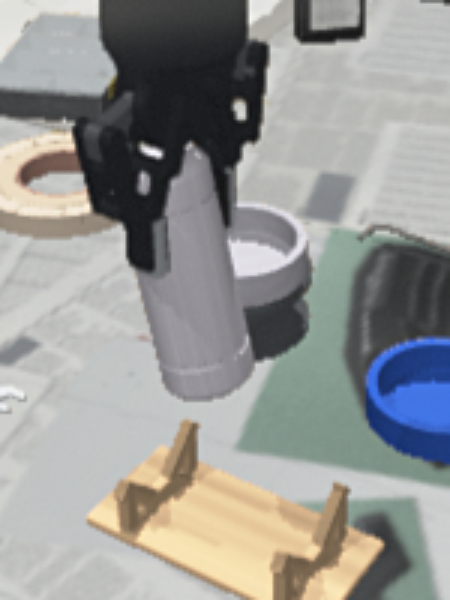

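The float hangs heavy end down, leaning about 9° with its bottom toward the robot side. I'll loosen a little more to straighten it.

Call:
{"name": "carry_out", "arguments": {"moves": [{"tx": 0, "ty": 0, "tz": 0, "twist": 0, "fingers": 0.625}, {"tx": 0, "ty": 0, "tz": 0, "twist": 0, "fingers": 0.6255}]}}

```text
clock: 20.1
eef_pos: [452.3, 351.7, 191.7]
tool_rot: [3.142, -0.0, -0.175]
force: [-0.8, -0.1, -4.0]
width: 53.6
gripper_force: 12.4
```

```bash
cat > ax.py <<'E'
from m import *
def low(d,roi,rows):
    m=lilac(d); x,y,w,h=roi
    for r in rows:
        c=np.where(m[r,x:x+w])[0]+x; 
        if len(c): print(r,c.min(),c.max(),(c.min()+c.max())/2)
E
python3 -c "
from ax import *
import cv2
for n in('p7','p8'):
    d=dict(color=cv2.imread('pics/p7.png')) if n=='p7' else grab('side','p8')
    low(d,(255,0,50,0),range(244,282,6))
s=ctrl.read_state();print(s['torque'],s['gripper_force'],s['force'],s['width'])
T=grab('side');P=np.array(s['eef_pos'])+[0,0,28]
for dz in(0,-40,-80): print(proj(T,P+[0,0,dz]).round(1))"
```

```text
244 267 304 285.5
250 268 304 286.0
256 269 301 285.0
262 271 302 286.5
268 273 303 288.0
274 275 302 288.5
280 277 297 287.0
244 266 304 285.0
250 268 304 286.0
256 269 300 284.5
262 271 302 286.5
268 272 304 288.0
274 274 302 288.0
280 276 296 286.0
[ 0.01867824 -0.03998741  0.00238991] 12.42591843008995 [-0.59182008  0.56975676 -5.46634909] 53.24394596576212
[280.8 223.9]
[281.7 244.1]
[282.5 263.3]
```

Call:
{"name": "carry_out", "arguments": {"moves": [{"tx": 0, "ty": 0, "tz": 0, "twist": 0, "fingers": 0.6}, {"tx": 0, "ty": 0, "tz": -0.03, "twist": 0, "fingers": 0.58}, {"tx": 0.025, "ty": 0.04, "tz": 0, "twist": 0, "fingers": 0.58}, {"tx": 0.05, "ty": 0.08, "tz": 0, "twist": 0, "fingers": 0.58}, {"tx": 0.06, "ty": 0.096, "tz": 0, "twist": 0, "fingers": 0.58}, {"tx": 0.06, "ty": 0.096, "tz": 0, "twist": 0, "fingers": 0.58}, {"tx": 0.06, "ty": 0.096, "tz": 0, "twist": 0, "fingers": 0.58}, {"tx": 0.06, "ty": 0.096, "tz": 0, "twist": 0, "fingers": 0.58}, {"tx": 0.05, "ty": 0.08, "tz": 0, "twist": 0, "fingers": 0.58}, {"tx": 0.025, "ty": 0.042, "tz": 0, "twist": 0, "fingers": 0.58}, {"tx": 0, "ty": 0, "tz": 0, "twist": 0, "fingers": 0.58}, {"tx": 0, "ty": 0, "tz": 0, "twist": 0, "fingers": 0.58}]}}

```text
clock: 21.7
eef_pos: [534.1, 147.9, 200.6]
tool_rot: [-3.141, 0.001, -0.174]
force: [-1.0, -0.2, -4.1]
width: 52.3
gripper_force: 63.9
```

```bash
python3 -c "
from ax import *
from g import tool
tool(534.7,146.6,137)
d=grab('side','q1'); low(d,(260,0,80,0),range(170,236,5))
P=np.array(ctrl.read_state()['eef_pos'])+[0,0,25]
for dz in(0,-40,-80,-107): print(proj(d,P+[0,0,dz]).round(1))
print('dish centre rim',proj(d,[518,149.6,78]).round(1))"
```

```text
at [534.1 147.9 200.6] [-3.141e+00  1.000e-03 -1.740e-01] frac [0.003 0.004 0.212] twist None rows 1.0 clk 21.7
170 288 301 294.5
175 289 302 295.5
180 280 303 291.5
185 281 304 292.5
190 282 306 294.0
195 283 306 294.5
200 284 308 296.0
205 286 308 297.0
210 288 304 296.0
220 284 314 299.0
225 278 320 299.0
230 275 321 298.0
235 276 321 298.5
[291.4 165.7]
[291.9 183. ]
[292.4 199.6]
[292.7 210.5]
dish centre rim [299.4 228.1]
```

Call:
{"name": "carry_out", "arguments": {"moves": [{"tx": 0, "ty": 0, "tz": 0.06, "twist": 0, "fingers": 0.58}, {"tx": 0, "ty": 0, "tz": 0.06, "twist": 0, "fingers": 0.58}, {"tx": 0, "ty": 0, "tz": 0.04, "twist": 0, "fingers": 0.58}, {"tx": 0, "ty": 0, "tz": 0.02, "twist": 0, "fingers": 0.58}, {"tx": 0, "ty": 0, "tz": 0, "twist": 0, "fingers": 0.58}]}}

```text
clock: 22.38
eef_pos: [534.7, 146.6, 146.5]
tool_rot: [3.141, 0.0, -0.175]
force: [0.6, 0.5, -5.1]
width: 52.1
gripper_force: 63.9
```

Call:
{"name": "carry_out", "arguments": {"moves": [{"tx": 0, "ty": 0, "tz": 0.01, "twist": 0, "fingers": 0.58}, {"tx": 0, "ty": 0, "tz": 0, "twist": 0, "fingers": 0.58}]}}

```text
clock: 22.62
eef_pos: [534.9, 146.4, 143.9]
tool_rot: [-3.141, -0.0, -0.176]
force: [-0.9, -0.3, -4.7]
width: 52.6
gripper_force: 63.9
```

Call:
{"name": "carry_out", "arguments": {"moves": [{"tx": 0, "ty": 0, "tz": 0.007, "twist": 0, "fingers": 0.58}, {"tx": 0, "ty": 0, "tz": 0, "twist": 0, "fingers": 0.58}]}}

```text
clock: 22.88
eef_pos: [534.7, 146.4, 141.5]
tool_rot: [3.142, 0.0, -0.175]
force: [-0.2, -0.5, -4.5]
width: 52.0
gripper_force: 63.9
```

Call:
{"name": "carry_out", "arguments": {"moves": [{"tx": 0, "ty": 0, "tz": 0.007, "twist": 0, "fingers": 0.58}, {"tx": 0, "ty": 0, "tz": 0, "twist": 0, "fingers": 0.58}]}}

```text
clock: 23.12
eef_pos: [534.6, 146.4, 139.3]
tool_rot: [3.141, 0.0, -0.175]
force: [0.1, -0.1, -4.1]
width: 52.0
gripper_force: 63.9
```

Call:
{"name": "carry_out", "arguments": {"moves": [{"tx": 0, "ty": 0, "tz": 0.006, "twist": 0, "fingers": 0.58}, {"tx": 0, "ty": 0, "tz": 0, "twist": 0, "fingers": 0.58}]}}

```text
clock: 23.38
eef_pos: [534.6, 146.4, 137.5]
tool_rot: [3.141, 0.0, -0.175]
force: [-0.1, -0.5, -4.6]
width: 51.8
gripper_force: 63.9
```

Call:
{"name": "carry_out", "arguments": {"moves": [{"tx": 0, "ty": 0, "tz": 0.006, "twist": 0, "fingers": 0.58}, {"tx": 0, "ty": 0, "tz": 0, "twist": 0, "fingers": 0.58}]}}

```text
clock: 23.62
eef_pos: [534.6, 146.3, 135.7]
tool_rot: [3.141, 0.0, -0.175]
force: [0.2, 0.9, -4.3]
width: 52.3
gripper_force: 63.9
```

Call:
{"name": "carry_out", "arguments": {"moves": [{"tx": 0, "ty": 0, "tz": 0.006, "twist": 0, "fingers": 0.58}, {"tx": 0, "ty": 0, "tz": 0, "twist": 0, "fingers": 0.58}]}}

```text
clock: 23.88
eef_pos: [535.8, 146.2, 135.1]
tool_rot: [-3.141, -0.002, -0.176]
force: [0.2, -1.3, 4.0]
width: 51.8
gripper_force: 64.9
```

Call:
{"name": "carry_out", "arguments": {"moves": [{"tx": 0, "ty": 0, "tz": 0.006, "twist": 0, "fingers": 0.58}, {"tx": 0, "ty": 0, "tz": 0, "twist": 0, "fingers": 0.58}]}}

```text
clock: 24.12
eef_pos: [537.3, 145.9, 134.7]
tool_rot: [-3.14, -0.005, -0.176]
force: [-0.1, -2.8, 13.7]
width: 51.8
gripper_force: 65.7
```

```bash
python3 -c "
from ax import *
d=grab('side','q2'); low(d,(260,0,80,0),range(184,250,4))
s=ctrl.read_state();print(s['force'],s['eef_pos'],s['torque'])
P=np.array(s['eef_pos'])+[0,0,25]
for dz in(0,-40,-80,-107): print(proj(d,P+[0,0,dz]).round(1))"
```

```text
184 289 300 294.5
188 287 301 294.0
192 288 300 294.0
196 288 301 294.5
200 288 302 295.0
204 280 302 291.0
208 281 304 292.5
212 282 305 293.5
216 283 306 294.5
220 284 314 299.0
224 278 319 298.5
228 276 321 298.5
232 276 321 298.5
236 276 321 298.5
240 277 321 299.0
244 278 319 298.5
248 282 313 297.5
[-0.8439498  -1.69217185 14.32424267] [537.22931839 145.93541163 134.73815213] [-0.55379846  0.26229543 -0.05335387]
[291.4 193.1]
[291.9 209.3]
[292.4 224.8]
[292.7 235. ]
```

Call:
{"name": "carry_out", "arguments": {"moves": [{"tx": 0, "ty": 0, "tz": -0.006, "twist": 0, "fingers": 0.6}, {"tx": 0, "ty": 0, "tz": 0, "twist": 0, "fingers": 0.615}, {"tx": 0, "ty": 0, "tz": 0, "twist": 0, "fingers": 0.62}, {"tx": -0.01, "ty": 0, "tz": 0, "twist": 0, "fingers": 0.623}, {"tx": -0.01, "ty": 0, "tz": 0, "twist": 0, "fingers": 0.6255}, {"tx": -0.005, "ty": 0, "tz": 0, "twist": 0, "fingers": 0.6275}, {"tx": 0, "ty": 0, "tz": 0, "twist": 0, "fingers": 0.6275}]}}

```text
clock: 25.05
eef_pos: [528.5, 147.9, 134.7]
tool_rot: [-3.141, -0.002, -0.175]
force: [0.5, -0.3, 5.5]
width: 53.7
gripper_force: 8.9
```

```bash
python3 -c "
from ax import *
d=grab('side','q3'); low(d,(260,0,80,0),range(196,222,4))
s=ctrl.read_state();print(s['force'],s['eef_pos'],s['gripper_force'])"
```

```text
196 291 304 297.5
200 291 305 298.0
204 292 305 298.5
208 283 305 294.0
212 284 307 295.5
216 284 307 295.5
220 285 314 299.5
[ 0.54022245 -1.07305373  5.77136953] [528.54724665 147.86265533 134.70768372] 8.890169709920883
```

Call:
{"name": "carry_out", "arguments": {"moves": [{"tx": -0.01, "ty": 0, "tz": 0, "twist": 0, "fingers": 0.6275}, {"tx": -0.005, "ty": 0, "tz": -0.003, "twist": 0, "fingers": 0.6275}, {"tx": 0, "ty": 0, "tz": -0.002, "twist": 0, "fingers": 0.629}, {"tx": 0, "ty": 0, "tz": 0, "twist": 0, "fingers": 0.631}]}}

```text
clock: 25.6
eef_pos: [522.1, 148.5, 135.0]
tool_rot: [3.141, 0.002, -0.175]
force: [-0.2, 0.1, -2.1]
width: 53.7
gripper_force: 1.6
```

```bash
python3 -c "
from ax import *
d=grab('side','q4'); low(d,(260,0,80,0),range(196,222,4))
s=ctrl.read_state();print(s['force'],s['eef_pos'],s['gripper_force'],s['width'])"
```

```text
196 294 306 300.0
200 294 306 300.0
204 294 306 300.0
208 284 307 295.5
212 285 307 296.0
216 285 308 296.5
220 284 314 299.0
[-0.35037172 -0.19185012 -1.25944475] [522.28145386 148.45830858 135.06422711] 1.6345237009227276 53.970602204936036
```

Nearly upright now, so I'll release gently.

Call:
{"name": "carry_out", "arguments": {"moves": [{"tx": 0, "ty": 0, "tz": 0, "twist": 0, "fingers": 0.634}, {"tx": 0, "ty": 0, "tz": 0, "twist": 0, "fingers": 0.64}, {"tx": 0, "ty": 0, "tz": 0, "twist": 0, "fingers": 0.66}, {"tx": 0, "ty": 0, "tz": 0, "twist": 0, "fingers": 0.7}, {"tx": 0, "ty": 0, "tz": 0, "twist": 0, "fingers": 0.8}, {"tx": 0, "ty": 0, "tz": 0, "twist": 0, "fingers": 0.95}, {"tx": 0, "ty": 0, "tz": 0, "twist": 0, "fingers": 0.95}, {"tx": 0, "ty": 0, "tz": 0, "twist": 0, "fingers": 0.95}]}}

```text
clock: 26.65
eef_pos: [523.0, 148.5, 135.6]
tool_rot: [-3.142, -0.0, -0.175]
force: [0.2, 0.2, 0.5]
width: 81.1
gripper_force: 0.0
```

```bash
python3 -c "
from ax import *
for i in range(3):
    d=grab('side','q5'); low(d,(260,0,80,0),range(192,222,6))
s=ctrl.read_state();print(s['clock'],s['force'],s['eef_pos'],s['gripper_force'],s['width'])"
```

```text
192 292 314 303.0
198 291 314 302.5
204 289 312 300.5
210 291 312 301.5
216 290 311 300.5
192 291 314 302.5
198 289 313 301.0
204 290 312 301.0
210 290 312 301.0
216 290 311 300.5
192 291 313 302.0
198 290 313 301.5
204 289 312 300.5
210 290 312 301.0
216 289 311 300.0
26.8 [-0.27863463  0.83131042 -0.11589197] [522.94859013 148.45964715 135.59072437] 0.0 80.87127613287673
```

Call:
{"name": "carry_out", "arguments": {"moves": [{"tx": 0, "ty": 0, "tz": 0, "twist": 0, "fingers": 1}, {"tx": 0, "ty": 0, "tz": 0, "twist": 0, "fingers": 1}, {"tx": 0, "ty": 0, "tz": -0.03, "twist": 0, "fingers": 1}, {"tx": 0, "ty": 0, "tz": -0.08, "twist": 0, "fingers": 1}, {"tx": 0, "ty": 0, "tz": -0.12, "twist": 0, "fingers": 1}, {"tx": 0, "ty": 0, "tz": -0.12, "twist": 0, "fingers": 1}, {"tx": 0, "ty": 0, "tz": 0, "twist": 0, "fingers": 1}, {"tx": 0, "ty": 0, "tz": 0, "twist": 0, "fingers": 1}]}}

```text
clock: 27.8
eef_pos: [522.5, 148.5, 240.5]
tool_rot: [-3.141, 0.0, -0.175]
force: [0.4, 0.3, -1.2]
width: 85.5
gripper_force: 0.0
```

Call:
{"name": "carry_out", "arguments": {"moves": [{"tx": 0.003, "ty": 0.11, "tz": 0, "twist": 0, "fingers": 0.7}, {"tx": 0.003, "ty": 0.17, "tz": 0, "twist": 0, "fingers": 0.7}, {"tx": 0.003, "ty": 0.17, "tz": 0, "twist": 0, "fingers": 0.7}, {"tx": 0.003, "ty": 0.17, "tz": 0, "twist": 0, "fingers": 0.7}, {"tx": 0.003, "ty": 0.17, "tz": 0, "twist": 0, "fingers": 0.7}, {"tx": 0.003, "ty": 0.17, "tz": 0, "twist": 0, "fingers": 0.7}, {"tx": 0.003, "ty": 0.17, "tz": 0, "twist": 0, "fingers": 0.7}, {"tx": 0.003, "ty": 0.17, "tz": 0, "twist": 0, "fingers": 0.7}, {"tx": 0.003, "ty": 0.17, "tz": 0, "twist": 0, "fingers": 0.7}, {"tx": 0.003, "ty": 0.17, "tz": 0, "twist": 0, "fingers": 0.7}, {"tx": 0, "ty": 0.029, "tz": 0, "twist": 0, "fingers": 0.7}, {"tx": 0, "ty": 0, "tz": 0, "twist": 0, "fingers": 0.7}]}}

```text
clock: 29.3
eef_pos: [443.8, -345.7, 239.5]
tool_rot: [-3.14, 0.002, -0.177]
force: [-0.2, 0.3, -0.2]
width: 60.2
gripper_force: 0.0
```

```bash
python3 -c "
from ax import *
from g import tool
tool(445,-346,28,-.175)
d=grab('side','r1'); T=grab('top','r1t'); low(d,(260,0,80,0),list(range(168,222,6))+[240])
print('knob T',onplane(T,(435.5,233.2),65).round(1),onplane(T,(432.5,233.8),33).round(1),'S',onplane(d,(390.4,158.9),65).round(1),onplane(d,(389.6,167.9),33).round(1))
c=blob(lilac(T),(240,175,60,60)); print(cv2.boundingRect(c))
for z in(206,131,78,56): print(z,proj(d,[518,149.6,z]).round(1),proj(T,[518,149.6,z]).round(1))"
```

```text
at [ 443.8 -345.7  239.5] [-3.14e+00  2.00e-03 -1.77e-01] frac [0.004 0.    0.705] twist -0.0005 rows 3.4 clk 29.3
174 298 306 302.0
180 291 315 303.0
186 291 314 302.5
192 291 313 302.0
198 290 314 302.0
204 290 312 301.0
210 290 312 301.0
216 289 311 300.0
240 278 321 299.5
knob T [ 445.5 -348.1   65. ] [ 444.7 -348.5   33. ] S [ 443.5 -337.    65. ] [ 444.6 -341.    33. ]
(249, 190, 37, 36)
206 [298.3 175.9] [261.7 202.5]
131 [299.  207.3] [264.8 205.3]
78 [299.4 228.1] [266.8 207.1]
56 [299.6 236.5] [267.6 207.8]
```

Call:
{"name": "carry_out", "arguments": {"moves": [{"tx": 0.004, "ty": 0.003, "tz": 0.16, "twist": 0, "fingers": 0.7}, {"tx": 0, "ty": 0, "tz": 0.18, "twist": 0, "fingers": 0.7}, {"tx": 0, "ty": 0, "tz": 0.18, "twist": 0, "fingers": 0.7}, {"tx": 0, "ty": 0, "tz": 0.12, "twist": 0, "fingers": 0.7}, {"tx": 0, "ty": 0, "tz": 0.06, "twist": 0, "fingers": 0.7}, {"tx": 0, "ty": 0, "tz": 0.005, "twist": 0, "fingers": 0.7}, {"tx": 0, "ty": 0, "tz": 0, "twist": 0, "fingers": 0.7}, {"tx": 0, "ty": 0, "tz": 0, "twist": 0, "fingers": 0}, {"tx": 0, "ty": 0, "tz": 0, "twist": 0, "fingers": 0}, {"tx": 0, "ty": 0, "tz": 0, "twist": 0, "fingers": 0}]}}

```text
clock: 30.65
eef_pos: [446.1, -347.6, 30.3]
tool_rot: [3.141, -0.002, -0.175]
force: [-0.4, 1.1, 6.0]
width: 24.3
gripper_force: 58.5
```

```bash
python3 - <<'E'
import cv2
a=cv2.imread('pics/r1t.png')[180:235,240:300]; b=cv2.imread('pics/r1.png')[160:275,255:340]
a=cv2.normalize(cv2.resize(a,(400,367),interpolation=cv2.INTER_CUBIC),None,0,255,cv2.NORM_MINMAX)
b=cv2.resize(b,(400,541),interpolation=cv2.INTER_CUBIC)
import numpy as np
o=np.zeros((541,800,3),np.uint8);o[:367,:400]=a;o[:,400:]=b;cv2.imwrite('pics/fl.png',o)
E
```

```text
(no output)
```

View pics/fl.png

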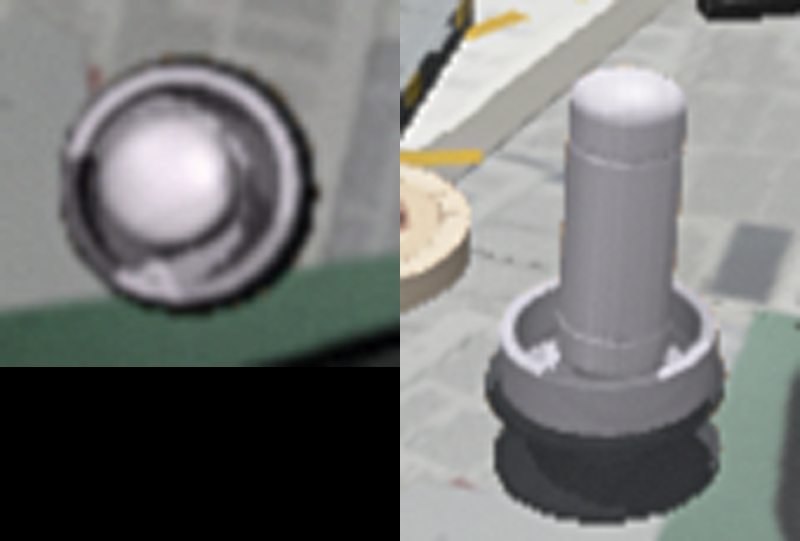

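The pictures show the float upright in the dish, with its shoulder centre at T (265,207.3) and S (303.4,182.5). Those were my last views, so I'll triangulate the top from here.

```bash
python3 - <<'E'
from m import *
d=grab('side');T=grab('top')
print(*[np.round(q,1) for q in tri(T,(265,207.3),d,(303.4,182.5))])
print(onplane(T,(265,207.3),194).round(1),onplane(d,(303.4,182.5),194).round(1),onplane(d,(303.4,182.5),190).round(1))
# bright dome blob in T
g=cv2.GaussianBlur(T["color"],(3,3),0)[...,1]; r=g[185:230,245:290]; 
m=(r>np.percentile(r,85)).astype(np.uint8)
n,l,st,ce=cv2.connectedComponentsWithStats(m); 
for i in range(1,n):
    if st[i,4]>40: print(st[i],ce[i]+[245,185],onplane(T,ce[i]+[245,185],200).round(1))
E
```

```text
[508.3 143.  189.5] 2.6
[506.7 142.  194. ] [505.7 151.4 194. ] [509.2 144.1 190. ]
[ 11  12  18  18 253] [264.86956522 205.62055336] [510.6 141.7 200. ]
```

Call:
{"name": "carry_out", "arguments": {"moves": [{"tx": 0, "ty": 0, "tz": -0.1, "twist": 0, "fingers": 0}, {"tx": 0, "ty": 0, "tz": -0.18, "twist": 0, "fingers": 0}, {"tx": 0, "ty": 0, "tz": -0.2, "twist": 0, "fingers": 0}, {"tx": 0, "ty": 0, "tz": -0.2, "twist": 0, "fingers": 0}, {"tx": 0, "ty": 0, "tz": -0.12, "twist": 0, "fingers": 0}, {"tx": 0, "ty": 0, "tz": -0.04, "twist": 0, "fingers": 0}, {"tx": 0, "ty": 0, "tz": 0, "twist": 0, "fingers": 0}, {"tx": 0, "ty": 0, "tz": 0, "twist": 0, "fingers": 0}]}}

```text
clock: 31.75
eef_pos: [444.7, -346.4, 279.3]
tool_rot: [-3.14, 0.003, -0.175]
force: [0.0, 0.3, -1.5]
width: 23.8
gripper_force: 58.9
```

Call:
{"name": "carry_out", "arguments": {"moves": [{"tx": -0.007, "ty": -0.09, "tz": 0, "twist": 0, "fingers": 0}, {"tx": -0.007, "ty": -0.16, "tz": 0, "twist": 0, "fingers": 0}, {"tx": -0.007, "ty": -0.17, "tz": 0, "twist": 0, "fingers": 0}, {"tx": -0.007, "ty": -0.17, "tz": 0, "twist": 0, "fingers": 0}, {"tx": -0.007, "ty": -0.17, "tz": 0, "twist": 0, "fingers": 0}, {"tx": -0.007, "ty": -0.17, "tz": 0, "twist": 0, "fingers": 0}, {"tx": -0.007, "ty": -0.17, "tz": 0, "twist": 0, "fingers": 0}, {"tx": -0.007, "ty": -0.17, "tz": 0, "twist": 0, "fingers": 0}, {"tx": -0.007, "ty": -0.17, "tz": 0, "twist": 0, "fingers": 0}, {"tx": -0.007, "ty": -0.13, "tz": 0, "twist": 0, "fingers": 0}, {"tx": -0.007, "ty": -0.076, "tz": 0, "twist": 0, "fingers": 0}, {"tx": 0, "ty": 0, "tz": 0, "twist": 0, "fingers": 0}]}}

```text
clock: 33.25
eef_pos: [507.9, 144.9, 279.3]
tool_rot: [3.14, 0.003, -0.172]
force: [-1.0, -0.6, -0.1]
width: 24.2
gripper_force: 59.0
```

Call:
{"name": "carry_out", "arguments": {"moves": [{"tx": 0, "ty": 0, "tz": 0, "twist": 0, "fingers": 0}, {"tx": 0, "ty": 0, "tz": 0, "twist": 0, "fingers": 0}, {"tx": 0, "ty": 0, "tz": 0, "twist": 0, "fingers": 0}]}}

```text
clock: 33.62
eef_pos: [508.9, 142.0, 281.1]
tool_rot: [3.141, -0.0, -0.177]
force: [0.1, -0.0, 0.0]
width: 24.3
gripper_force: 59.0
```

```bash
python3 - <<'E'
from ax import *
from g import tool
tool(508,143.5,245)
d=grab('side','s1'); P=np.array(ctrl.read_state()['eef_pos']); rim=P[2]-30.3
print('pred rim centre',proj(d,[P[0],P[1],rim]).round(1),'skirt top',proj(d,[P[0],P[1],rim+33]).round(1), 'seated rim ctr', proj(d,[508,143.5,179]).round(1))
g=d['color'].max(2)
for r in range(128,190,4): print(r,g[r,276:332:2].tolist())
E
```

```text
at [508.9 142.  281.1] [ 3.141 -0.    -0.177] frac [-0.004 -0.004  0.12 ] twist None rows 0.6 clk 33.62
pred rim centre [303.5 155.3] skirt top [303.2 140.1] seated rim ctr [304.1 187.2]
128 [89, 94, 153, 150, 148, 156, 156, 158, 124, 37, 37, 36, 68, 114, 60, 76, 71, 32, 107, 136, 133, 37, 30, 34, 173, 171, 169, 168]
132 [90, 88, 93, 147, 142, 139, 151, 165, 149, 39, 40, 41, 60, 113, 61, 77, 72, 35, 109, 153, 196, 58, 33, 37, 166, 151, 153, 153]
136 [93, 93, 93, 91, 122, 133, 130, 130, 150, 45, 46, 43, 64, 114, 74, 80, 75, 79, 125, 136, 169, 60, 40, 40, 166, 155, 156, 156]
140 [106, 97, 97, 98, 95, 134, 133, 133, 132, 134, 119, 108, 109, 100, 83, 81, 78, 74, 99, 118, 119, 119, 114, 51, 161, 149, 148, 149]
144 [177, 104, 101, 102, 101, 84, 118, 135, 121, 93, 95, 95, 94, 85, 83, 81, 82, 80, 82, 79, 80, 95, 74, 57, 162, 153, 153, 154]
148 [220, 165, 104, 105, 104, 87, 90, 91, 92, 92, 96, 92, 92, 91, 91, 93, 89, 89, 88, 86, 86, 81, 76, 59, 157, 146, 143, 143]
152 [205, 208, 165, 133, 135, 87, 90, 92, 93, 92, 93, 92, 93, 92, 92, 89, 89, 88, 87, 86, 82, 81, 74, 57, 167, 158, 158, 156]
156 
[... 564 characters left out ...]
 209, 168, 170, 171, 171, 170, 168, 174, 192, 190, 193, 196, 202, 203, 201, 195, 189, 189, 180, 177, 178, 184, 184, 177]
176 [235, 229, 173, 170, 172, 173, 171, 173, 172, 226, 232, 168, 126, 128, 126, 201, 225, 213, 198, 186, 191, 177, 176, 181, 182, 181, 178, 177]
180 [168, 171, 173, 172, 172, 172, 149, 194, 163, 170, 177, 177, 173, 177, 150, 139, 138, 144, 215, 204, 180, 177, 182, 183, 184, 184, 179, 177]
184 [172, 172, 174, 160, 165, 186, 193, 184, 132, 160, 178, 191, 189, 188, 182, 180, 173, 149, 149, 138, 181, 179, 179, 181, 182, 177, 177, 179]
188 [172, 160, 188, 199, 191, 187, 185, 180, 137, 147, 153, 155, 152, 155, 148, 145, 143, 137, 137, 118, 181, 178, 181, 181, 178, 177, 178, 187]
```

Call:
{"name": "carry_out", "arguments": {"moves": [{"tx": 0.004, "ty": -0.005, "tz": 0.06, "twist": 0, "fingers": 0}, {"tx": 0, "ty": 0, "tz": 0.06, "twist": 0, "fingers": 0}, {"tx": 0, "ty": 0, "tz": 0.02, "twist": 0, "fingers": 0}, {"tx": 0, "ty": 0, "tz": 0, "twist": 0, "fingers": 0}, {"tx": 0, "ty": 0, "tz": 0, "twist": 0, "fingers": 0}]}}

```text
clock: 34.3
eef_pos: [510.8, 144.4, 239.8]
tool_rot: [-3.141, -0.001, -0.176]
force: [-0.1, -0.3, 0.3]
width: 24.3
gripper_force: 59.0
```

Call:
{"name": "carry_out", "arguments": {"moves": [{"tx": 0, "ty": 0, "tz": 0.015, "twist": 0, "fingers": 0}, {"tx": 0, "ty": 0, "tz": 0.015, "twist": 0, "fingers": 0}, {"tx": 0, "ty": 0, "tz": 0, "twist": 0, "fingers": 0}]}}

```text
clock: 34.67
eef_pos: [510.0, 144.3, 229.7]
tool_rot: [3.141, 0.001, -0.175]
force: [-0.1, 1.1, -0.6]
width: 24.1
gripper_force: 59.0
```

```bash
python3 - <<'E'
from ax import *
d=grab('side','s2'); s=ctrl.read_state(); print(np.round(s['eef_pos'],1),np.round(s['force'],1)); low(d,(270,0,60,0),range(176,220,4))
g=d['color'].max(2)
for r in (160,164,168,172,176,180): print(r,g[r,280:330:2].tolist())
E
```

```text
[510.2 144.3 229.9] [-0.6  0.3 -0.8]
188 291 314 302.5
192 291 313 302.0
196 290 314 302.0
200 290 313 301.5
204 290 312 301.0
208 291 312 301.5
212 290 312 301.0
216 289 311 300.0
160 [230, 229, 229, 233, 235, 162, 114, 45, 46, 46, 86, 109, 79, 76, 75, 96, 119, 119, 170, 55, 48, 39, 68, 50, 47]
164 [221, 226, 234, 139, 132, 135, 134, 134, 110, 108, 116, 95, 77, 70, 67, 74, 118, 118, 117, 118, 125, 123, 121, 122, 121]
168 [231, 231, 239, 90, 129, 138, 88, 81, 86, 85, 73, 66, 68, 66, 68, 68, 66, 64, 81, 81, 192, 177, 184, 182, 183]
172 [234, 237, 216, 70, 70, 74, 78, 78, 77, 83, 84, 83, 86, 80, 75, 77, 74, 74, 70, 59, 187, 180, 180, 186, 184]
176 [175, 172, 177, 71, 69, 73, 76, 78, 79, 79, 79, 79, 77, 75, 76, 75, 75, 72, 68, 60, 184, 182, 182, 184, 179]
180 [174, 173, 176, 114, 67, 73, 75, 76, 79, 80, 78, 78, 78, 77, 77, 75, 74, 74, 65, 72, 187, 184, 186, 184, 181]
```

Call:
{"name": "carry_out", "arguments": {"moves": [{"tx": 0, "ty": 0, "tz": 0.015, "twist": 0, "fingers": 0}, {"tx": 0, "ty": 0, "tz": 0.01, "twist": 0, "fingers": 0}, {"tx": 0, "ty": 0, "tz": 0, "twist": 0, "fingers": 0}]}}

```text
clock: 35.1
eef_pos: [510.1, 144.3, 222.2]
tool_rot: [3.141, 0.001, -0.175]
force: [0.4, -0.3, -0.7]
width: 24.1
gripper_force: 59.0
```

Call:
{"name": "carry_out", "arguments": {"moves": [{"tx": 0, "ty": 0, "tz": 0.015, "twist": 0, "fingers": 0}, {"tx": 0, "ty": 0, "tz": 0.01, "twist": 0, "fingers": 0}, {"tx": 0, "ty": 0, "tz": 0, "twist": 0, "fingers": 0}]}}

```text
clock: 35.48
eef_pos: [510.1, 144.3, 214.8]
tool_rot: [3.141, 0.001, -0.175]
force: [-0.0, 0.3, -0.4]
width: 24.6
gripper_force: 59.0
```

```bash
python3 - <<'E'
from ax import *
d=grab('side','s3'); s=ctrl.read_state(); print(np.round(s['eef_pos'],1),np.round(s['force'],1)); low(d,(270,0,60,0),range(184,220,4))
E
```

```text
[510.3 144.3 214.9] [ 0.5 -0.1 -0.9]
192 291 313 302.0
196 290 314 302.0
200 290 313 301.5
204 290 312 301.0
208 291 313 302.0
212 290 312 301.0
216 289 311 300.0
```

Call:
{"name": "carry_out", "arguments": {"moves": [{"tx": 0, "ty": 0, "tz": 0.01, "twist": 0, "fingers": 0}, {"tx": 0, "ty": 0, "tz": 0, "twist": 0, "fingers": 0}]}}

```text
clock: 35.78
eef_pos: [510.2, 144.3, 211.9]
tool_rot: [3.141, 0.0, -0.175]
force: [-0.2, 0.2, -0.0]
width: 24.4
gripper_force: 59.0
```

Call:
{"name": "carry_out", "arguments": {"moves": [{"tx": 0, "ty": 0, "tz": 0.006, "twist": 0, "fingers": 0}, {"tx": 0, "ty": 0, "tz": 0, "twist": 0, "fingers": 0}]}}

```text
clock: 36.02
eef_pos: [510.2, 144.3, 210.1]
tool_rot: [3.141, 0.0, -0.176]
force: [-0.9, 0.0, -0.1]
width: 24.2
gripper_force: 59.0
```

Call:
{"name": "carry_out", "arguments": {"moves": [{"tx": 0, "ty": 0, "tz": 0.006, "twist": 0, "fingers": 0}, {"tx": 0, "ty": 0, "tz": 0, "twist": 0, "fingers": 0}]}}

```text
clock: 36.28
eef_pos: [510.8, 144.4, 208.8]
tool_rot: [-3.141, -0.001, -0.175]
force: [-1.0, -0.1, 1.9]
width: 24.1
gripper_force: 59.2
```

Call:
{"name": "carry_out", "arguments": {"moves": [{"tx": 0, "ty": 0, "tz": 0.003, "twist": 0, "fingers": 0}, {"tx": 0, "ty": 0, "tz": 0, "twist": 0, "fingers": 0}]}}

```text
clock: 36.52
eef_pos: [511.4, 144.6, 208.6]
tool_rot: [-3.14, -0.002, -0.175]
force: [-0.6, 1.3, 6.5]
width: 24.1
gripper_force: 59.6
```

Call:
{"name": "carry_out", "arguments": {"moves": [{"tx": 0, "ty": 0, "tz": -0.003, "twist": 0, "fingers": 0}, {"tx": 0, "ty": 0, "tz": 0, "twist": 0, "fingers": 0.28}, {"tx": 0, "ty": 0, "tz": 0, "twist": 0, "fingers": 0.295}, {"tx": 0, "ty": 0, "tz": 0, "twist": 0, "fingers": 0.32}, {"tx": 0, "ty": 0, "tz": 0, "twist": 0, "fingers": 0.45}, {"tx": 0, "ty": 0, "tz": 0, "twist": 0, "fingers": 0.6}, {"tx": 0, "ty": 0, "tz": 0, "twist": 0, "fingers": 0.6}, {"tx": 0, "ty": 0, "tz": 0, "twist": 0, "fingers": 0.6}]}}

```text
clock: 37.52
eef_pos: [510.3, 144.3, 208.4]
tool_rot: [3.142, 0.0, -0.175]
force: [-0.1, -0.9, 0.5]
width: 50.9
gripper_force: 0.0
```

Call:
{"name": "carry_out", "arguments": {"moves": [{"tx": 0, "ty": 0, "tz": -0.04, "twist": 0, "fingers": 0.6}, {"tx": 0, "ty": 0, "tz": -0.08, "twist": 0, "fingers": 0.6}, {"tx": 0, "ty": 0, "tz": -0.12, "twist": 0, "fingers": 0.6}, {"tx": 0, "ty": 0, "tz": -0.1, "twist": 0, "fingers": 0.6}, {"tx": 0, "ty": 0, "tz": 0, "twist": 0, "fingers": 0.6}, {"tx": 0, "ty": 0, "tz": 0, "twist": 0, "fingers": 0.6}, {"tx": 0, "ty": 0, "tz": 0, "twist": 0, "fingers": 0.6}, {"tx": 0, "ty": 0, "tz": 0, "twist": 0, "fingers": 0.6}]}}

```text
clock: 38.52
eef_pos: [509.9, 144.2, 309.7]
tool_rot: [3.141, 0.001, -0.175]
force: [0.6, -0.3, 0.3]
width: 51.8
gripper_force: 0.0
```

```bash
python3 - <<'E'
from ax import *
for n in(0,1):
    d=grab('side',f't{n}'); low(d,(270,0,60,0),(192,200,208,216))
    g=d['color'].max(2); m=(g<125)
    for r in(152,158,170,176,182): 
        c=np.where(m[r,280:326])[0]+280; print('cap',r,c.min() if len(c) else None,c.max() if len(c) else None)
    [grab('side') for _ in range(6)]
print('pred knob',proj(d,[510,144,232]),'skirt mid',proj(d,[510,144,195]))
s=ctrl.read_state();print(s['clock'],s['eef_pos'],s['width'])
E
```

```text
200 290 313 301.5
208 290 312 301.0
216 289 311 300.0
cap 152 318 323
cap 158 318 323
cap 170 297 315
cap 176 286 319
cap 182 286 319
200 291 313 302.0
208 290 313 301.5
216 289 311 300.0
cap 152 318 323
cap 158 318 323
cap 170 290 315
cap 176 286 319
cap 182 286 319
pred knob [302.76772105 164.06703399] skirt mid [303.02410726 180.26303174]
39.225 [510.32502233 144.33465263 310.50153965] 51.06200760708265
```

```bash
python3 -c "
from cell import job
print(job.finish_job())"
```

```text
the job is handed in; nothing more can be done
None
```

I handed the job in at about 39 s on the robot clock. By the cameras the dish is centred on the pedestal, the float stands in it heavy end down and the cap is seated knob up, all still; the official verdict was not shown.

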